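Make up the union joint on the gas line: nut by hand, then the big wrench

TASK

Make up the brass hex nut on the grey-footed union: with the gripper, run it clockwise (seen from above) until it comes up snug, then put the large blue-handled wrench on it and tighten a further eighth of a turn. Use the wrench only once the nut is snug and do the tightening with it, not with the fingers; then lay the wrench back along its own rest. Leave the small wrench, the bottles and the other small ware alone.

Things in the scene. Friction and masses are not known exactly. Their poses are not given: they have to be found in the camera images.
- union: The union, bolted down: grey foot plate 120 x 120 x 24 mm, on it a steel column 58 mm wide with a small brass spout to its +x side 48 mm up. On the column a dark round steel sleeve, 82 mm across, 70 to 80 mm up; on that the brass nut, 80 to 120 mm up; out of the nut a clear tube stub 30 mm across, up to 142 mm. Origin: centre of the foot's underside.
- nut_axis (a point): Point on the vertical axis of the nut, level with the nut's top face, 120 mm above the table. It belongs to the fixed union and does not turn.
- nut: Captive brass hex nut; origin on its axis at table height, z up, x turns with it. It only turns. Clockwise from above it first runs freely (0.2 N m) for 1.4 to 2.1 rad, how far is not known beforehand; then it bears on the sleeve's rubber gasket: snug. Resistance climbs by 1.8 N m in 0.1 rad (springs back if let go); beyond that the sleeve turns with the nut and stays where left.
- nut_dot (a point): White dot on the nut's top face, 22.5 mm from the axis, towards the middle of one flat, on the nut's -x side. Nut: 54 mm across flats, 62.4 mm across corners, 40 mm tall (80 to 120 mm up). Axes turn with the nut, z up: the six flats face x and every 60 degrees from it.
- sleeve_dot (a point): Red dot on the upper face of the dark steel sleeve under the nut, 36.5 mm from the axis, 80 mm up; its axes turn with the sleeve, z up. The sleeve stands still while the nut runs freely and turns with it beyond snug. It starts at any of a range of angles; nothing on it tells where the nut comes up.
- wrench_big: Large open-ended wrench, loose: bright steel, blue handle, 209 mm long, 14 mm thick, about 0.4 kg. Origin on its underside; x from tail (-85 mm) to jaw end (+124 mm), z up. Handle 18 mm wide; head 79 mm wide from x = 49 mm, with two 11 mm wide prongs from x = 67 mm and a gap of 57 mm between them that opens to +x. Lies on its rest, underside 30 mm up.
- wrench_big_jaw (a point): Centre of the big wrench's jaw gap, at x = 100 mm, mid-thickness (7 mm above its underside); on the nut this point lies on the nut's axis. The back of the gap is 33 mm behind it. Axes as the wrench.
- wrench_big_grip (a point): Point on the big wrench's handle, at x = -35 mm, mid-thickness, 135 mm from the jaw centre: free on both sides while it lies on the rest. Axes as the wrench.
- rest_big_top (a point): Rest of the big wrench, bolted down: grey plate 180 x 70 x 6 mm with two black rubber cross-bars, 60 mm wide, 18 mm thick, tops 30 mm above the table, at x = -75 and +40 mm. The point: over the plate's centre, level with the bars' tops; x along the rest. At the start the wrench's origin and x axis coincide with it. It may be left or right.
- wrench_small: Small wrench, dark steel with yellow handle, jaw gap 30 mm: too small for the nut, to be left alone on its own like rest. 197 mm long, 14 mm thick, origin on its underside, x towards the jaw; underside 30 mm above the table.
- amber_bottle: Bystander: brown glass bottle, 72 mm across, about 160 mm tall; origin at its underside.
- amber_jar: Bystander: brown jar with white cap, 56 mm across, 85 mm tall; origin at its underside.
- reagent_bottle: Bystander: white bottle with blue cap, 60 mm across, 120 mm tall; origin at its underside.
- dish: Bystander: low glass dish, 80 mm across, 28 mm tall, between robot and union; origin at its underside.
- cork_ring: Bystander: flat cork ring, 84 mm across, 18 mm tall, between robot and union; origin at its underside.
- beaker: Bystander: glass beaker, 68 mm across, 85 mm tall; origin at its underside.
Not all that is in view belongs to the job. There is more than one size of the union; the one meant has the size given above. Leave any red look-alike of the part that bears rest_big_top alone.

How it is judged:
By the outcome, as a careful person would: the job done as asked, in the order asked, and still so for the second after the job is handed in, with the robot touching nothing.
It also fails if it takes over 72 s, if anything falls off the work surface, if the arm or the gripper's body presses on something with over 40 N, if the wrist force passes 120 N, or if a joint passes its speed limit or range.

ROBOT

A 6-joint arm with a two-finger parallel gripper is mounted at the origin on the work surface. World frame = base frame: x ahead of the robot, y to its left, z up, the work surface at z = 0. Lengths are in m, angles in rad, forces in N, time in s.
With the tool pointing down it reaches from about 0.4 to 0.825 m from the base axis. Payload 7 kg.
Tool frame: the origin (TCP) lies on the front face of the gripper's body, between the roots of the fingers; the fingertips stand 66 mm ahead of it and the grasp point (between the pads) lies 47 mm ahead of it; z points along the fingers, y is the line along which they close (so a half turn about z gives the same grasp; the last joint's range is limited). The gripper opens to 88 mm and grips with 3 to 60 N. Pads are 19 mm wide; open, the fingers measure 130 mm over their backs; the gripper's body (78 mm by 193 mm) begins 47 mm behind the grasp point.
Start: joints at [-1.033, 0.359, 0.012, 0, -1.224, -0.288], TCP at [0.167, -0.654, 0.292] pointing down, gripper open.
Joint ranges: [-3.07, 3.07], [-1.43, 2.12], [-1.02, 1.25], [-3.03, 1.67], [-3.05, -0], [-3.03, 3.03]. Speed limits (rad/s): [2.39, 2.39, 3.01, 3.14, 3.14, 3.14].

INTERFACE

Orientations are given as [roll, pitch, yaw] about the fixed x, y, z axes, in that order (R = Rz(yaw) Ry(pitch) Rx(roll)).
In Python, from station import arm gives the robot as it stands. The module is installed in compiled form; this text tells all that it offers.
- The arm moves only by the tool move_arm, never from a script. Its argument "increments" is a list of rows, each an object of numbers: "jaw": the gripper command: -1 is shut, 1 is fully open, values between are in proportion; "dx", "dy", "dz": the shift along the tool's x, y, z in m; "twist": the turn about the tool's z in rad. A call has 1 to 12 rows; each row shifts and turns the commanded pose from where the row before left it, along the tool's axes as they then stand; what a row does not reach is not made up. A row lasts 1/12 s, in which the tool goes at most 41.7 mm and 7.16 degrees, less where a joint would pass 70% of its speed; a pose out of reach is approached as far as the arm can. A call is refused whole if a number of a shift passes 0.0417 or a number of a turn 0.125, either way. A call with a gripper value outside its range is refused whole. The fingers move at their own pace and stop on an object; "force" is the grip in N (left out, the last holds). Time passes only in rows, so rows that do not move let the fingers close. It gives the time, the measured TCP pose, the force, the opening and the grip force at its end, in the units of the state.
- arm.get_state(): the state, without advancing time (a new reading comes with each control period).
- arm.grab_frame(name): name is "scene" or "top" or "wrist"; returns the picture (384x512x3 uint8, blue, green, red); there is no depth.
- arm.camera_info(name): a dict with "K" (3x3 intrinsics, pixels), "extrinsics" (4x4, takes a point from camera to world coordinates). Camera axes: x right, y down, z forward; pixel columns grow to the right and rows downward; lengths in m; the calibration is good to about 2 mm. The wrist camera is an equidistant fisheye: a pixel r from the principal point sees the ray r / f radians off the axis. A picture is of the moment at which its call begins: read the wrist's pose just before it. camera_info takes no time and is no camera call; for the wrist camera it gives the pose at the moment of the call.
- arm.job_done(): hands the job in; it is judged then, once.
Trained networks look in the newest picture that a camera, given by its name, has taken for a name from the list of things; names that differ only in an ending like _2 or _b are one class to them, and where a whole thing is asked for, a point or a joint stands for the part that bears it (a point fixed in the world has none). Each returns a list of dicts, best first, with "score" (0 to 1); they miss things now and then, are a little off and sometimes report something else, mostly with a low value. They report only what shows in the picture. A call takes as long as a camera call. They do not tell look-alikes from the thing itself.
- arm.find_in(camera, name): "position" ([x, y, z] in m, in world coordinates, good to about 4 mm: the middle of the surface that is visible of it).
- arm.silhouettes(camera, name): "pixels" (384x512 bool, what is visible of it).
- arm.pinpoint(camera, name): "position" ([x, y, z] in m, in world coordinates, good to about 4 mm: a listed point, or the origin of a listed thing).
The state is a dict: "t": time; "q": joint angles; "qd": joint speeds; "joint_efforts": joint torques, N m; "eef_pos": TCP position; "ee_rot": TCP orientation; "force": force on the tool from outside, world axes, zero at the start; "moment": the same for the moment, N m; "width": finger opening in m; "gripper_force": force on a finger pad.
Only numpy, scipy, OpenCV 4.12 (cv2) and the standard library are available. Lean on these libraries where they do the work, as an engineer would, in place of code of your own. Each camera call takes 0.05 s, during which the arm holds its last target. There are 200 camera calls.

## Working session

There is one attempt and no reset: what is moved stays moved. The work goes in short steps, Python scripts to look and compute and a tool call to move; the robot and the scene stay as the last step left them, time stands still between calls to the robot, and variables do not carry over. Pictures are saved under pics/ and viewed, at most 10 in all, crops included, and the job is handed in when it is done.

Besides the shell and the picture viewer there is one more tool, called after ">>>" by a JSON object that holds its "name" and its "arguments", one argument or row to a line. move_arm: Moves the arm, as the interface text tells. Its arguments: {"type":"object","properties":{"increments":{"type":"array"},"force":{"type":"number"}},"required":["increments"]}

```bash
mkdir -p pics; python3 - <<'E'
from station import arm
import cv2,numpy as np
s=arm.get_state(); print(s)
a=arm.grab_frame("scene"); b=arm.grab_frame("top")
cv2.imwrite("pics/scene.png",a); cv2.imwrite("pics/top.png",b)
for n in ["union","nut_axis","nut_dot","sleeve_dot","wrench_big_jaw","wrench_big_grip","wrench_big","rest_big_top","wrench_small"]:
    for c in ["top","scene"]:
        print(n,c,[(np.round(d["position"],4).tolist(),round(d["score"],2)) for d in arm.pinpoint(c,n)][:4])
for c in ["top","scene"]:
    i=arm.camera_info(c);print(c,np.round(i["K"],1).tolist(),np.round(i["extrinsics"],4).tolist())
E
```

```text
{'t': 0.0, 'q': array([-1.03291531e+00,  3.59375689e-01,  1.10694619e-02, -3.60892957e-04,
       -1.22410736e+00, -2.88094881e-01]), 'qd': array([-9.69709002e-04,  5.27488498e-04,  7.15979430e-05, -3.02698981e-04,
        1.47456637e-03,  2.96901475e-04]), 'joint_efforts': array([ 1.78894206e-03, -5.82718492e+01,  2.93050539e+01,  6.99776441e+00,
        6.57933037e-03, -1.67744938e-04]), 'eef_pos': array([ 0.16674573, -0.6536857 ,  0.29123252]), 'ee_rot': array([ 3.13994564e+00, -1.34269699e-04, -2.89192931e+00]), 'force': array([ 0.27800175, -0.48840882,  0.71865949]), 'moment': array([-0.01844865,  0.01034438,  0.02003322]), 'gripper_force': 0.0, 'width': 0.08753609036038994}
union top [([0.2293, -0.2906, 0.0005], 0.97), ([0.6761, -0.066, -0.0017], 0.94)]
union scene [([0.6739, -0.0693, 0.0014], 0.75), ([0.2245, -0.2829, 0.0002], 0.61), ([0.5818, -0.2933, 0.0431], 0.23)]
nut_axis top [([0.6751, -0.072, 0.1182], 0.94), ([0.2308, -0.2898, 0.1652], 0.64)]
nut_axis scene [([0.2261, -0.287, 0.1675], 0.83), ([0.6736, -0.0707, 0.1193], 0.73)]
nut_dot top [([0.1944, -0.2786, 0.1661], 0.7
[... 734 characters left out ...]
, -0.2673, 0.0276], 0.56)]
rest_big_top top [([0.4817, -0.2636, 0.0302], 0.84), ([0.3473, -0.5087, 0.0241], 0.63)]
rest_big_top scene [([0.3382, -0.5057, 0.0268], 0.96), ([0.4814, -0.2661, 0.0301], 0.76)]
wrench_small top [([0.5198, 0.285, 0.0314], 0.86)]
wrench_small scene [([0.5224, 0.2799, 0.0292], 0.82)]
top [[412.3, 0.0, 254.3], [0.0, 412.3, 195.0], [0.0, 0.0, 1.0]] [[0.0074, -0.9981, 0.0619, 0.3891], [-0.9997, -0.0059, 0.0252, -0.0861], [-0.0248, -0.0621, -0.9978, 1.545], [0.0, 0.0, 0.0, 1.0]]
scene [[494.2, 0.0, 257.2], [0.0, 494.2, 186.0], [0.0, 0.0, 1.0]] [[0.0917, 0.5658, -0.8194, 1.7579], [0.9957, -0.0437, 0.0813, -0.1851], [0.0102, -0.8234, -0.5674, 0.9743], [0.0, 0.0, 0.0, 1.0]]
```

View pics/top.png

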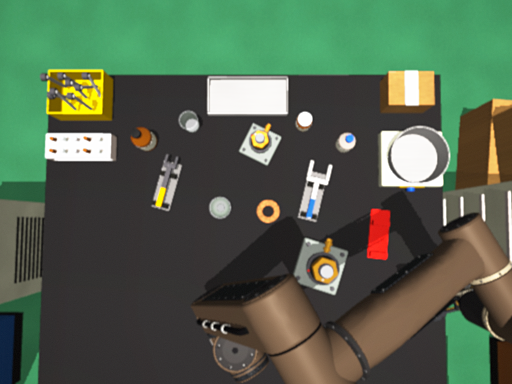

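View pics/scene.png

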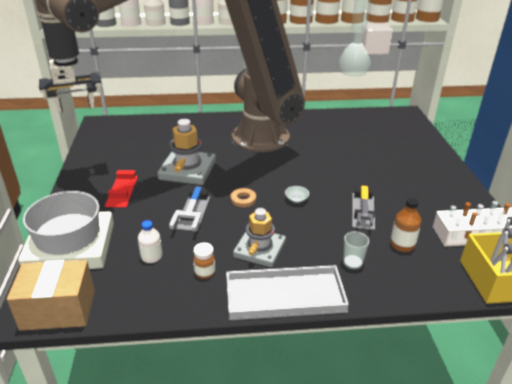

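The top view shows two unions. The small one, at px (262,140), has its nut 120 mm up and is the one meant; the larger, at px (323,268), is a look-alike. The big wrench is on its rest at px (315,190), and the red look-alike rest is at px (378,233). Next I move above the nut.

>>> {"name": "move_arm", "arguments": {
  "increments": [
    {"jaw": 1, "dx": -0.0318, "dy": 0.022},
    {"dx": -0.0318, "dy": 0.022},
    {"dx": -0.0318, "dy": 0.022},
    {"dx": -0.0318, "dy": 0.022},
    {"dx": -0.0318, "dy": 0.022},
    {"dx": -0.0318, "dy": 0.022},
    {"dx": -0.0318, "dy": 0.022},
    {"dx": -0.0318, "dy": 0.022},
    {"dx": -0.0318, "dy": 0.022},
    {"dx": -0.0318, "dy": 0.022},
    {"dx": -0.0318, "dy": 0.022},
    {"dx": -0.0318, "dy": 0.022}
  ]
}}

```text
$.increments[0]: bad value
```

>>> {"name": "move_arm", "arguments": {
  "increments": [
    {"dx": -0.0318, "dy": 0.022},
    {"dx": -0.0318, "dy": 0.022},
    {"dx": -0.0318, "dy": 0.022},
    {"dx": -0.0318, "dy": 0.022},
    {"dx": -0.0318, "dy": 0.022},
    {"dx": -0.0318, "dy": 0.022},
    {"dx": -0.0318, "dy": 0.022},
    {"dx": -0.0318, "dy": 0.022},
    {"twist": -0.115},
    {"twist": -0.115},
    {"twist": -0.115},
    {"twist": -0.115}
  ]
}}

```text
$.increments[0]: bad value
```

>>> {"name": "move_arm", "arguments": {
  "increments": [
    {"twist": -0.115},
    {"twist": -0.115},
    {"twist": -0.115},
    {"twist": -0.115},
    {"twist": -0.115},
    {"twist": -0.115},
    {"jaw": 1},
    {"jaw": 1}
  ]
}}

```text
$.increments[0]: bad value
```

```bash
cat > h.py <<'E'
from station import arm
import cv2,numpy as np
from scipy.spatial.transform import Rotation as R
def st():
    s=arm.get_state(); print("t%.2f"%s["t"],"p",np.round(s["eef_pos"],4),"rpy",np.round(s["ee_rot"],4),"q",np.round(s["q"],2),"F",np.round(s["force"],1),"M",np.round(s["moment"],2),"w",round(s["width"],4),"gf",round(s["gripper_force"],1)); return s
def pin(cams,name,near,rad=.06,n=1):
    P=[]
    for c in cams:
        for _ in range(n):
            if _: arm.grab_frame(c)
            for d in arm.pinpoint(c,name):
                if np.linalg.norm(np.array(d["position"])-near)<rad: P.append(d["position"]);print(name,c,np.round(d["position"],4),round(d["score"],2));break
    return np.array(P)
def rel(p):  # world target -> tool-frame shift
    s=arm.get_state(); print("tool shift",np.round(R.from_euler("xyz",s["ee_rot"]).inv().apply(np.array(p)-s["eef_pos"]),4))
E
python3 - <<'E'
from h import *
st()
for c in ["wrist","top","scene"]:
    f=arm.grab_frame(c); cv2.imwrite(f"pics/{c}2.png",f)
for n,p in [("nut_axis",[.675,-.07,.12]),("nut_dot",[.69,-.05,.12]),("sleeve_dot",[.696,-.037,.08])]:
    P=pin(["wrist","top","scene"],n,p,n=3)
i=arm.camera_info("wrist");print(np.round(i["K"],1).tolist(),np.round(i["extrinsics"],4).tolist())
E
```

```text
t1.00 p [ 0.1669 -0.654   0.2922] rpy [ 3.1416 -0.     -2.8918] q [-1.03  0.36  0.01  0.   -1.22 -0.29] F [0.3 0.  0.8] M [0.01 0.03 0.04] w 0.0876 gf 0.0
nut_axis top [ 0.6741 -0.0702  0.1172] 0.81
nut_axis top [ 0.6752 -0.0685  0.1211] 0.66
nut_axis top [ 0.6775 -0.071   0.1208] 0.75
nut_axis scene [ 0.6739 -0.0673  0.1191] 0.77
nut_axis scene [ 0.6755 -0.0689  0.1177] 0.77
nut_axis scene [ 0.6746 -0.0702  0.1174] 0.85
nut_dot top [ 0.6933 -0.0489  0.1223] 0.69
nut_dot top [ 0.694  -0.0515  0.1233] 0.58
nut_dot top [ 0.6932 -0.0513  0.1229] 0.68
nut_dot scene [ 0.6912 -0.0534  0.1218] 0.77
nut_dot scene [ 0.6877 -0.0526  0.1213] 0.72
nut_dot scene [ 0.6919 -0.0549  0.1184] 0.68
sleeve_dot top [ 0.6965 -0.0386  0.0814] 0.67
sleeve_dot top [ 0.6982 -0.0387  0.0814] 0.8
sleeve_dot top [ 0.6973 -0.0366  0.0802] 0.81
sleeve_dot scene [ 0.6938 -0.034   0.0773] 0.97
sleeve_dot scene [ 0.6929 -0.0373  0.0801] 0.66
sleeve_dot scene [ 0.6967 -0.0377  0.0781] 0.73
[[297.3, 0.0, 260.1], [0.0, 297.3, 191.8], [0.0, 0.0, 1.0]] [[-0.247, 0.9396, 0.2368, 0.1038], [0.969, 0.2394, 0.0604, -0.6707], [0.0001, 0.2444, -0.9697, 0.3836], [0.0, 0.0, 0.0, 1.0]]
```

View pics/wrist2.png

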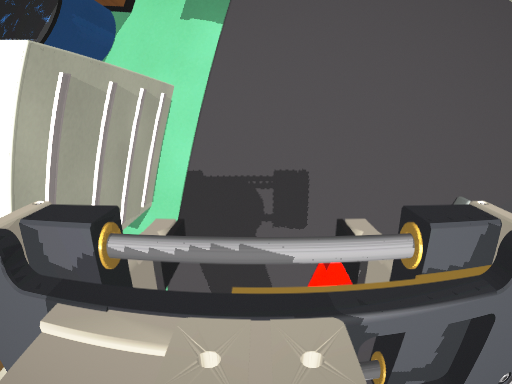

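The calls were refused because every row needs all its fields. The wrist view only shows the start position, with the red rest near px (330,275).

>>> {"name": "move_arm", "arguments": {
  "increments": [
    {"jaw": 1, "dx": -0.0318, "dy": 0.022, "dz": 0, "twist": 0},
    {"jaw": 1, "dx": -0.0318, "dy": 0.022, "dz": 0, "twist": 0},
    {"jaw": 1, "dx": -0.0318, "dy": 0.022, "dz": 0, "twist": 0},
    {"jaw": 1, "dx": -0.0318, "dy": 0.022, "dz": 0, "twist": 0},
    {"jaw": 1, "dx": -0.0318, "dy": 0.022, "dz": 0, "twist": 0},
    {"jaw": 1, "dx": -0.0318, "dy": 0.022, "dz": 0, "twist": 0},
    {"jaw": 1, "dx": -0.0318, "dy": 0.022, "dz": 0, "twist": 0},
    {"jaw": 1, "dx": -0.0318, "dy": 0.022, "dz": 0, "twist": 0},
    {"jaw": 1, "dx": -0.0318, "dy": 0.022, "dz": 0, "twist": 0},
    {"jaw": 1, "dx": -0.0318, "dy": 0.022, "dz": 0, "twist": 0},
    {"jaw": 1, "dx": -0.0318, "dy": 0.022, "dz": 0, "twist": 0},
    {"jaw": 1, "dx": -0.0318, "dy": 0.022, "dz": 0, "twist": 0}
  ]
}}

```text
t: 4.4
eef_pos: [0.4723, -0.3022, 0.2926]
ee_rot: [-3.141, 0.001, -2.892]
force: [0.2, -0.6, -0.4]
width: 0.0877
gripper_force: 0.0
```

>>> {"name": "move_arm", "arguments": {
  "increments": [
    {"jaw": 1, "dx": -0.0318, "dy": 0.022, "dz": 0, "twist": 0},
    {"jaw": 1, "dx": -0.0318, "dy": 0.022, "dz": 0, "twist": 0},
    {"jaw": 1, "dx": -0.0318, "dy": 0.022, "dz": 0, "twist": 0},
    {"jaw": 1, "dx": -0.0318, "dy": 0.022, "dz": 0, "twist": 0},
    {"jaw": 1, "dx": -0.0318, "dy": 0.022, "dz": 0, "twist": 0},
    {"jaw": 1, "dx": -0.0318, "dy": 0.022, "dz": 0, "twist": 0},
    {"jaw": 1, "dx": -0.0318, "dy": 0.022, "dz": 0, "twist": 0},
    {"jaw": 1, "dx": -0.0318, "dy": 0.022, "dz": 0, "twist": 0},
    {"jaw": 1, "dx": 0, "dy": 0, "dz": 0, "twist": -0.12},
    {"jaw": 1, "dx": 0, "dy": 0, "dz": 0, "twist": -0.12},
    {"jaw": 1, "dx": 0, "dy": 0, "dz": 0, "twist": -0.12},
    {"jaw": 1, "dx": 0, "dy": 0, "dz": 0, "twist": -0.12}
  ]
}}

```text
t: 5.4
eef_pos: [0.6745, -0.07, 0.2918]
ee_rot: [3.141, -0.0, -2.405]
force: [-0.1, -0.9, 0.2]
width: 0.0874
gripper_force: 0.0
```

>>> {"name": "move_arm", "arguments": {
  "increments": [
    {"jaw": 1, "dx": 0, "dy": 0, "dz": 0, "twist": -0.12},
    {"jaw": 1, "dx": 0, "dy": 0, "dz": 0, "twist": -0.12},
    {"jaw": 1, "dx": 0, "dy": 0, "dz": 0, "twist": -0.12},
    {"jaw": 1, "dx": 0, "dy": 0, "dz": 0, "twist": -0.12},
    {"jaw": 1, "dx": 0, "dy": 0, "dz": 0, "twist": -0.12},
    {"jaw": 1, "dx": 0, "dy": 0, "dz": 0, "twist": 0},
    {"jaw": 1, "dx": 0, "dy": 0, "dz": 0, "twist": 0}
  ]
}}

```text
t: 5.98
eef_pos: [0.6743, -0.0704, 0.2921]
ee_rot: [3.142, -0.0, -1.816]
force: [0.3, -0.2, -0.2]
width: 0.0879
gripper_force: 0.0
```

```bash
python3 - <<'E'
from h import *
st()
f=arm.grab_frame("wrist"); cv2.imwrite(f"pics/wrist3.png",f)
P={}
for n,p in [("nut_axis",[.675,-.07,.12]),("nut_dot",[.69,-.05,.12]),("sleeve_dot",[.696,-.037,.08])]:
    P[n]=pin(["wrist"],n,p,n=3)
i=arm.camera_info("wrist");print(np.round(i["extrinsics"],4).tolist())
E
```

```text
t5.98 p [ 0.6743 -0.0704  0.2921] rpy [ 3.1415 -0.     -1.8156] q [ 0.18  0.36  0.02 -0.   -1.23 -0.43] F [ 0.3 -0.2 -0.2] M [0.03 0.12 0.01] w 0.0879 gf 0.0
nut_axis wrist [ 0.6766 -0.0687  0.1228] 0.76
nut_axis wrist [ 0.6747 -0.0689  0.1227] 0.6
nut_axis wrist [ 0.6759 -0.0715  0.1209] 0.98
nut_dot wrist [ 0.6937 -0.054   0.1196] 0.95
nut_dot wrist [ 0.6933 -0.0538  0.1188] 0.86
nut_dot wrist [ 0.6944 -0.0548  0.1199] 0.85
sleeve_dot wrist [ 0.6977 -0.0396  0.0802] 0.65
sleeve_dot wrist [ 0.6972 -0.0434  0.079 ] 0.87
sleeve_dot wrist [ 0.6978 -0.0408  0.0774] 0.58
[[-0.971, 0.2316, 0.059, 0.6588], [0.239, 0.9417, 0.2368, -0.1343], [-0.0007, 0.2441, -0.9698, 0.3836], [0.0, 0.0, 0.0, 1.0]]
```

View pics/wrist3.png

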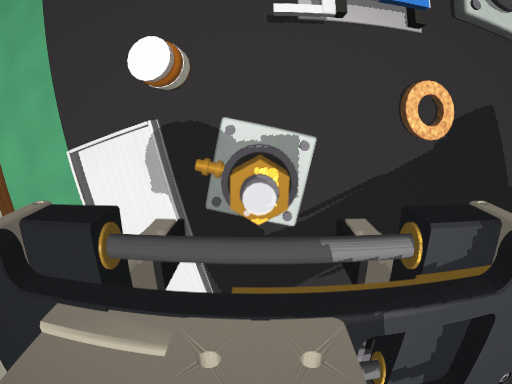

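The wrist picture shows the hex nut at px (259,190). Its flats face left and right along the closing line, so the alignment is good. I descend and grip.

>>> {"name": "move_arm", "arguments": {
  "increments": [
    {"jaw": 1, "dx": -0.001, "dy": -0.0008, "dz": 0.034, "twist": 0},
    {"jaw": 1, "dx": 0, "dy": 0, "dz": 0.034, "twist": 0},
    {"jaw": 1, "dx": 0, "dy": 0, "dz": 0.034, "twist": 0},
    {"jaw": 1, "dx": 0, "dy": 0, "dz": 0.034, "twist": 0},
    {"jaw": 0, "dx": 0, "dy": 0, "dz": 0, "twist": 0},
    {"jaw": 0, "dx": 0, "dy": 0, "dz": 0, "twist": 0},
    {"jaw": 0, "dx": 0, "dy": 0, "dz": 0, "twist": 0},
    {"jaw": 0, "dx": 0, "dy": 0, "dz": 0, "twist": 0},
    {"jaw": 0, "dx": 0, "dy": 0, "dz": 0, "twist": 0}
  ],
  "force": 40
}}

```text
t: 7.53
eef_pos: [0.6766, -0.0696, 0.1588]
ee_rot: [-3.138, 0.001, -1.812]
force: [0.5, -0.2, 0.3]
width: 0.0601
gripper_force: 0.0
```

```bash
python3 - <<'E'
from h import *
st()
E
```

```text
t7.53 p [ 0.6766 -0.0696  0.1588] rpy [-3.1379e+00  1.3000e-03 -1.8115e+00] q [ 0.18  0.47 -0.14  0.   -0.96 -0.42] F [ 0.5 -0.2  0.3] M [0.03 0.13 0.01] w 0.0601 gf 0.0
```

>>> {"name": "move_arm", "arguments": {
  "increments": [
    {"jaw": -0.5, "dx": 0, "dy": 0, "dz": 0, "twist": 0},
    {"jaw": -0.5, "dx": 0, "dy": 0, "dz": 0, "twist": 0},
    {"jaw": -0.5, "dx": 0, "dy": 0, "dz": 0, "twist": 0},
    {"jaw": -0.5, "dx": 0, "dy": 0, "dz": 0, "twist": 0}
  ]
}}

```text
t: 7.87
eef_pos: [0.6758, -0.0695, 0.1583]
ee_rot: [-3.139, 0.001, -1.812]
force: [-2.9, 1.0, 5.6]
width: 0.0541
gripper_force: 39.8
```

```bash
python3 - <<'E'
from h import *
st()
E
```

```text
t7.87 p [ 0.6758 -0.0695  0.1583] rpy [-3.1393e+00  8.0000e-04 -1.8116e+00] q [ 0.18  0.47 -0.14  0.   -0.96 -0.42] F [-2.9  1.   5.6] M [ 0.57  1.07 -0.09] w 0.0541 gf 39.8
```

>>> {"name": "move_arm", "arguments": {
  "increments": [
    {"jaw": -0.5, "dx": 0, "dy": 0, "dz": 0, "twist": 0.1},
    {"jaw": -0.5, "dx": 0, "dy": 0, "dz": 0, "twist": 0.1},
    {"jaw": -0.5, "dx": 0, "dy": 0, "dz": 0, "twist": 0.1},
    {"jaw": -0.5, "dx": 0, "dy": 0, "dz": 0, "twist": 0.1},
    {"jaw": -0.5, "dx": 0, "dy": 0, "dz": 0, "twist": 0.1},
    {"jaw": -0.5, "dx": 0, "dy": 0, "dz": 0, "twist": 0.1},
    {"jaw": -0.5, "dx": 0, "dy": 0, "dz": 0, "twist": 0.1},
    {"jaw": -0.5, "dx": 0, "dy": 0, "dz": 0, "twist": 0.1},
    {"jaw": -0.5, "dx": 0, "dy": 0, "dz": 0, "twist": 0.1},
    {"jaw": -0.5, "dx": 0, "dy": 0, "dz": 0, "twist": 0.1},
    {"jaw": -0.5, "dx": 0, "dy": 0, "dz": 0, "twist": 0.1},
    {"jaw": -0.5, "dx": 0, "dy": 0, "dz": 0, "twist": 0.1}
  ]
}}

```text
t: 8.87
eef_pos: [0.6754, -0.0691, 0.1583]
ee_rot: [3.141, 0.002, -3.016]
force: [-3.9, 4.6, 8.3]
width: 0.0542
gripper_force: 39.7
```

```bash
python3 - <<'E'
from h import *
st()
E
```

```text
t8.87 p [ 0.6754 -0.0691  0.1583] rpy [ 3.1413e+00  1.5000e-03 -3.0158e+00] q [ 0.18  0.47 -0.14 -0.   -0.96 -1.63] F [-3.9  4.6  8.3] M [1.22 1.67 0.28] w 0.0542 gf 39.7
```

>>> {"name": "move_arm", "arguments": {
  "increments": [
    {"jaw": -0.5, "dx": 0, "dy": 0, "dz": 0, "twist": 0.08},
    {"jaw": -0.5, "dx": 0, "dy": 0, "dz": 0, "twist": 0.08},
    {"jaw": -0.5, "dx": 0, "dy": 0, "dz": 0, "twist": 0.04},
    {"jaw": -0.5, "dx": 0, "dy": 0, "dz": 0, "twist": 0}
  ]
}}

```text
t: 9.2
eef_pos: [0.6754, -0.069, 0.1583]
ee_rot: [3.141, 0.001, 3.07]
force: [-4.6, 3.7, 7.5]
width: 0.0539
gripper_force: 39.7
```

```bash
python3 - <<'E'
from h import *
st()
E
```

```text
t9.20 p [ 0.6754 -0.069   0.1583] rpy [3.1410e+00 1.4000e-03 3.0696e+00] q [ 0.18  0.47 -0.14 -0.   -0.96 -1.83] F [-4.6  3.7  7.5] M [1.27 1.7  0.14] w 0.0539 gf 39.7
```

>>> {"name": "move_arm", "arguments": {
  "increments": [
    {"jaw": -0.5, "dx": 0, "dy": 0, "dz": 0, "twist": 0.03},
    {"jaw": -0.5, "dx": 0, "dy": 0, "dz": 0, "twist": 0}
  ]
}}

```text
t: 9.37
eef_pos: [0.6754, -0.069, 0.1583]
ee_rot: [3.141, 0.001, 3.041]
force: [-4.9, 4.2, 7.6]
width: 0.0538
gripper_force: 39.7
```

```bash
python3 - <<'E'
from h import *
st()
E
```

```text
t9.37 p [ 0.6754 -0.069   0.1583] rpy [3.1409e+00 1.4000e-03 3.0407e+00] q [ 0.18  0.47 -0.14 -0.   -0.96 -1.86] F [-4.9  4.2  7.6] M [1.26 1.66 0.18] w 0.0538 gf 39.7
```

>>> {"name": "move_arm", "arguments": {
  "increments": [
    {"jaw": -0.5, "dx": 0, "dy": 0, "dz": 0, "twist": 0.035},
    {"jaw": -0.5, "dx": 0, "dy": 0, "dz": 0, "twist": 0}
  ]
}}

```text
t: 9.53
eef_pos: [0.6754, -0.069, 0.1583]
ee_rot: [3.141, 0.001, 3.005]
force: [-5.0, 4.4, 7.4]
width: 0.054
gripper_force: 39.7
```

```bash
python3 -c "from h import *; st()"
```

```text
t9.53 p [ 0.6754 -0.069   0.1583] rpy [3.1408e+00 1.4000e-03 3.0054e+00] q [ 0.18  0.47 -0.14 -0.   -0.96 -1.89] F [-5.   4.4  7.4] M [1.28 1.72 0.19] w 0.054 gf 39.7
```

>>> {"name": "move_arm", "arguments": {
  "increments": [
    {"jaw": -0.5, "dx": 0, "dy": 0, "dz": 0, "twist": 0.035},
    {"jaw": -0.5, "dx": 0, "dy": 0, "dz": 0, "twist": 0}
  ]
}}

```text
t: 9.7
eef_pos: [0.6754, -0.069, 0.1583]
ee_rot: [3.141, 0.001, 2.97]
force: [-4.7, 5.2, 6.8]
width: 0.054
gripper_force: 39.7
```

```bash
python3 -c "from h import *; st()"
```

```text
t9.70 p [ 0.6754 -0.069   0.1583] rpy [3.1408e+00 1.4000e-03 2.9704e+00] q [ 0.18  0.47 -0.14 -0.   -0.96 -1.93] F [-4.7  5.2  6.8] M [1.3  1.7  0.18] w 0.054 gf 39.7
```

>>> {"name": "move_arm", "arguments": {
  "increments": [
    {"jaw": -0.5, "dx": 0, "dy": 0, "dz": 0, "twist": 0.035},
    {"jaw": -0.5, "dx": 0, "dy": 0, "dz": 0, "twist": 0}
  ]
}}

```text
t: 9.87
eef_pos: [0.6754, -0.069, 0.1583]
ee_rot: [3.141, 0.001, 2.935]
force: [-5.1, 4.2, 7.9]
width: 0.0538
gripper_force: 39.7
```

```bash
python3 -c "from h import *; st()"
```

```text
t9.87 p [ 0.6754 -0.069   0.1583] rpy [3.1408e+00 1.2000e-03 2.9354e+00] q [ 0.18  0.47 -0.14 -0.   -0.96 -1.96] F [-5.1  4.2  7.9] M [1.3  1.72 0.19] w 0.0538 gf 39.7
```

>>> {"name": "move_arm", "arguments": {
  "increments": [
    {"jaw": -0.5, "dx": 0, "dy": 0, "dz": 0, "twist": 0.035},
    {"jaw": -0.5, "dx": 0, "dy": 0, "dz": 0, "twist": 0}
  ]
}}

```text
t: 10.03
eef_pos: [0.6754, -0.069, 0.1583]
ee_rot: [3.141, 0.001, 2.9]
force: [-4.2, 4.0, 8.4]
width: 0.0537
gripper_force: 39.7
```

```bash
python3 -c "from h import *; st()"
```

```text
t10.03 p [ 0.6754 -0.069   0.1583] rpy [3.1407e+00 1.3000e-03 2.9004e+00] q [ 0.18  0.47 -0.14 -0.   -0.96 -2.  ] F [-4.2  4.   8.4] M [1.37 1.74 0.18] w 0.0537 gf 39.7
```

>>> {"name": "move_arm", "arguments": {
  "increments": [
    {"jaw": -0.5, "dx": 0, "dy": 0, "dz": 0, "twist": 0.035},
    {"jaw": -0.5, "dx": 0, "dy": 0, "dz": 0, "twist": 0}
  ]
}}

```text
t: 10.2
eef_pos: [0.6754, -0.0689, 0.1583]
ee_rot: [3.141, 0.001, 2.865]
force: [-3.9, 4.3, 8.2]
width: 0.0538
gripper_force: 39.7
```

```bash
python3 -c "from h import *; st()"
```

```text
t10.20 p [ 0.6754 -0.0689  0.1583] rpy [3.1407e+00 1.2000e-03 2.8654e+00] q [ 0.18  0.47 -0.14 -0.   -0.96 -2.03] F [-3.9  4.3  8.2] M [1.34 1.73 0.2 ] w 0.0538 gf 39.7
```

>>> {"name": "move_arm", "arguments": {
  "increments": [
    {"jaw": -0.5, "dx": 0, "dy": 0, "dz": 0, "twist": 0.035},
    {"jaw": -0.5, "dx": 0, "dy": 0, "dz": 0, "twist": 0}
  ]
}}

```text
t: 10.37
eef_pos: [0.6754, -0.0689, 0.1583]
ee_rot: [3.141, 0.001, 2.831]
force: [-4.1, 5.0, 7.3]
width: 0.0541
gripper_force: 39.7
```

```bash
python3 -c "from h import *; st()"
```

```text
t10.37 p [ 0.6754 -0.0689  0.1583] rpy [3.1406e+00 1.2000e-03 2.8305e+00] q [ 0.18  0.47 -0.14 -0.   -0.96 -2.07] F [-4.1  5.   7.3] M [1.36 1.72 0.21] w 0.0541 gf 39.7
```

>>> {"name": "move_arm", "arguments": {
  "increments": [
    {"jaw": -0.5, "dx": 0, "dy": 0, "dz": 0, "twist": 0.035},
    {"jaw": -0.5, "dx": 0, "dy": 0, "dz": 0, "twist": 0}
  ]
}}

```text
t: 10.53
eef_pos: [0.6754, -0.0689, 0.1583]
ee_rot: [3.141, 0.001, 2.795]
force: [-4.8, 5.3, 7.7]
width: 0.0536
gripper_force: 39.7
```

```bash
python3 -c "from h import *; st()"
```

```text
t10.53 p [ 0.6754 -0.0689  0.1583] rpy [3.1405e+00 1.2000e-03 2.7955e+00] q [ 0.18  0.47 -0.14 -0.   -0.96 -2.1 ] F [-4.8  5.3  7.7] M [1.41 1.74 0.21] w 0.0536 gf 39.7
```

>>> {"name": "move_arm", "arguments": {
  "increments": [
    {"jaw": -0.5, "dx": 0, "dy": 0, "dz": 0, "twist": 0.035},
    {"jaw": -0.5, "dx": 0, "dy": 0, "dz": 0, "twist": 0}
  ]
}}

```text
t: 10.7
eef_pos: [0.6754, -0.0689, 0.1583]
ee_rot: [3.141, 0.001, 2.76]
force: [-5.2, 5.3, 7.4]
width: 0.0543
gripper_force: 39.7
```

```bash
python3 -c "from h import *; st()"
```

```text
t10.70 p [ 0.6754 -0.0689  0.1583] rpy [3.1405e+00 1.1000e-03 2.7605e+00] q [ 0.18  0.47 -0.14 -0.   -0.96 -2.14] F [-5.2  5.3  7.4] M [1.4 1.7 0.2] w 0.0543 gf 39.7
```

>>> {"name": "move_arm", "arguments": {
  "increments": [
    {"jaw": -0.5, "dx": 0, "dy": 0, "dz": 0, "twist": 0.035},
    {"jaw": -0.5, "dx": 0, "dy": 0, "dz": 0, "twist": 0}
  ]
}}

```text
t: 10.87
eef_pos: [0.6754, -0.0689, 0.1583]
ee_rot: [3.14, 0.001, 2.725]
force: [-4.5, 5.0, 8.1]
width: 0.0538
gripper_force: 39.7
```

```bash
python3 -c "from h import *; st()"
```

```text
t10.87 p [ 0.6754 -0.0689  0.1583] rpy [3.1405e+00 1.1000e-03 2.7255e+00] q [ 0.18  0.47 -0.14 -0.   -0.96 -2.17] F [-4.5  5.   8.1] M [1.45 1.79 0.19] w 0.0538 gf 39.7
```

>>> {"name": "move_arm", "arguments": {
  "increments": [
    {"jaw": -0.5, "dx": 0, "dy": 0, "dz": 0, "twist": 0.035},
    {"jaw": -0.5, "dx": 0, "dy": 0, "dz": 0, "twist": 0}
  ]
}}

```text
t: 11.03
eef_pos: [0.6754, -0.0689, 0.1583]
ee_rot: [3.14, 0.001, 2.69]
force: [-5.1, 4.4, 8.1]
width: 0.0542
gripper_force: 39.7
```

```bash
python3 -c "from h import *; st()"
```

```text
t11.03 p [ 0.6754 -0.0689  0.1583] rpy [3.1404e+00 1.0000e-03 2.6905e+00] q [ 0.18  0.47 -0.14 -0.   -0.96 -2.21] F [-5.1  4.4  8.1] M [1.43 1.76 0.14] w 0.0542 gf 39.7
```

>>> {"name": "move_arm", "arguments": {
  "increments": [
    {"jaw": -0.5, "dx": 0, "dy": 0, "dz": 0, "twist": 0.035},
    {"jaw": -0.5, "dx": 0, "dy": 0, "dz": 0, "twist": 0}
  ]
}}

```text
t: 11.2
eef_pos: [0.6754, -0.0688, 0.1583]
ee_rot: [3.14, 0.001, 2.656]
force: [-4.6, 4.9, 8.0]
width: 0.0538
gripper_force: 39.7
```

```bash
python3 -c "from h import *; st()"
```

```text
t11.20 p [ 0.6754 -0.0688  0.1583] rpy [3.1403e+00 1.0000e-03 2.6555e+00] q [ 0.18  0.47 -0.14 -0.   -0.96 -2.24] F [-4.6  4.9  8. ] M [1.48 1.77 0.17] w 0.0538 gf 39.7
```

>>> {"name": "move_arm", "arguments": {
  "increments": [
    {"jaw": -0.5, "dx": 0, "dy": 0, "dz": 0, "twist": 0.035},
    {"jaw": -0.5, "dx": 0, "dy": 0, "dz": 0, "twist": 0}
  ]
}}

```text
t: 11.37
eef_pos: [0.6754, -0.0688, 0.1583]
ee_rot: [3.14, 0.001, 2.621]
force: [-4.3, 5.7, 8.4]
width: 0.0539
gripper_force: 39.5
```

```bash
python3 -c "from h import *; st()"
```

```text
t11.37 p [ 0.6754 -0.0688  0.1583] rpy [3.1405e+00 1.0000e-03 2.6213e+00] q [ 0.18  0.47 -0.14 -0.   -0.96 -2.28] F [-4.3  5.7  8.4] M [1.52 1.77 0.63] w 0.0539 gf 39.5
```

>>> {"name": "move_arm", "arguments": {
  "increments": [
    {"jaw": -0.5, "dx": 0, "dy": 0, "dz": 0, "twist": 0.02},
    {"jaw": -0.5, "dx": 0, "dy": 0, "dz": 0, "twist": 0},
    {"jaw": -0.5, "dx": 0, "dy": 0, "dz": 0, "twist": 0}
  ]
}}

```text
t: 11.62
eef_pos: [0.6754, -0.0688, 0.1583]
ee_rot: [3.141, 0.001, 2.604]
force: [-5.2, 5.2, 7.0]
width: 0.0537
gripper_force: 39.5
```

```bash
python3 -c "from h import *; st()"
```

```text
t11.62 p [ 0.6754 -0.0688  0.1583] rpy [3.1406e+00 1.0000e-03 2.6039e+00] q [ 0.18  0.47 -0.14 -0.   -0.96 -2.29] F [-5.2  5.2  7. ] M [1.52 1.85 0.94] w 0.0537 gf 39.5
```

Snug detected: the torque rose from 0.2 to 0.94 N m at 18 N m/rad, which puts snug at tool yaw ≈ 2.645. I ease off, release and go over the wrench.

>>> {"name": "move_arm", "arguments": {
  "increments": [
    {"jaw": -0.5, "dx": 0, "dy": 0, "dz": 0, "twist": -0.032},
    {"jaw": -0.5, "dx": 0, "dy": 0, "dz": 0, "twist": 0},
    {"jaw": 1, "dx": 0, "dy": 0, "dz": 0, "twist": 0},
    {"jaw": 1, "dx": 0, "dy": 0, "dz": 0, "twist": 0},
    {"jaw": 1, "dx": 0, "dy": 0, "dz": 0, "twist": 0},
    {"jaw": 1, "dx": 0, "dy": 0, "dz": 0, "twist": 0},
    {"jaw": 1, "dx": 0, "dy": 0, "dz": 0, "twist": 0},
    {"jaw": 1, "dx": 0, "dy": 0, "dz": -0.033, "twist": 0},
    {"jaw": 1, "dx": 0, "dy": 0, "dz": -0.033, "twist": 0},
    {"jaw": 1, "dx": 0, "dy": 0, "dz": -0.033, "twist": 0},
    {"jaw": 1, "dx": 0, "dy": 0, "dz": -0.033, "twist": 0},
    {"jaw": 1, "dx": 0, "dy": 0, "dz": 0, "twist": 0}
  ]
}}

```text
t: 12.62
eef_pos: [0.678, -0.0702, 0.2964]
ee_rot: [3.137, 0.01, 2.634]
force: [1.0, 0.6, 1.3]
width: 0.0878
gripper_force: 0.0
```

```bash
python3 - <<'E'
from h import *
st()
arm.grab_frame("wrist");arm.grab_frame("top");arm.grab_frame("scene")
for n,p in [("nut_dot",[.675,-.07,.12]),("sleeve_dot",[.696,-.037,.08]),("nut_axis",[.675,-.07,.12])]:
    P=pin(["wrist","top","scene"],n,p,n=2)
    if len(P): v=P.mean(0)[:2]-[.6753,-.0692]; print(n,np.round(v,4),np.arctan2(v[1],v[0]))
E
```

```text
t12.62 p [ 0.678  -0.0702  0.2964] rpy [3.1367 0.01   2.634 ] q [ 0.18  0.36  0.02  0.   -1.22 -2.26] F [1.  0.6 1.3] M [-0.11 -0.26  0.03] w 0.0878 gf 0.0
nut_dot wrist [ 0.6888 -0.0908  0.1224] 0.97
nut_dot top [ 0.6891 -0.0863  0.1214] 0.52
nut_dot top [ 0.6893 -0.0889  0.1203] 0.61
nut_dot scene [ 0.6847 -0.0889  0.1173] 0.77
nut_dot scene [ 0.6873 -0.0879  0.1207] 0.85
nut_dot [ 0.0125 -0.0194] -0.9960204650959207
sleeve_dot wrist [ 0.6978 -0.0448  0.0781] 0.75
sleeve_dot wrist [ 0.6961 -0.0414  0.0789] 0.57
sleeve_dot top [ 0.6939 -0.0407  0.0805] 0.78
sleeve_dot top [ 0.6975 -0.0389  0.0826] 0.57
sleeve_dot scene [ 0.6954 -0.0389  0.0779] 0.83
sleeve_dot scene [ 0.6954 -0.0335  0.0804] 0.62
sleeve_dot [0.0207 0.0295] 0.9585552694397699
nut_axis wrist [ 0.6744 -0.0693  0.1223] 0.77
nut_axis wrist [ 0.6745 -0.0681  0.1259] 0.61
nut_axis top [ 0.6762 -0.0717  0.1222] 0.74
nut_axis top [ 0.6726 -0.0719  0.1162] 0.86
nut_axis scene [ 0.6737 -0.0709  0.1187] 0.94
nut_axis scene [ 0.6751 -0.0697  0.1172] 0.92
nut_axis [-0.0009 -0.0011] -2.2624529486481006
```

>>> {"name": "move_arm", "arguments": {
  "increments": [
    {"jaw": 1, "dx": 0, "dy": 0, "dz": 0, "twist": -0.12},
    {"jaw": 1, "dx": 0, "dy": 0, "dz": 0, "twist": -0.12},
    {"jaw": 1, "dx": 0, "dy": 0, "dz": 0, "twist": -0.02},
    {"jaw": 1, "dx": 0.0216, "dy": -0.0297, "dz": 0, "twist": 0},
    {"jaw": 1, "dx": 0.0216, "dy": -0.0297, "dz": 0, "twist": 0},
    {"jaw": 1, "dx": 0.0216, "dy": -0.0297, "dz": 0, "twist": 0},
    {"jaw": 1, "dx": 0.0216, "dy": -0.0297, "dz": 0, "twist": 0},
    {"jaw": 1, "dx": 0.0216, "dy": -0.0297, "dz": 0, "twist": 0},
    {"jaw": 1, "dx": 0.0216, "dy": -0.0297, "dz": 0, "twist": 0},
    {"jaw": 1, "dx": 0.0216, "dy": -0.0297, "dz": 0, "twist": 0},
    {"jaw": 1, "dx": 0.0216, "dy": -0.0297, "dz": 0, "twist": 0},
    {"jaw": 1, "dx": 0, "dy": 0, "dz": 0, "twist": 0}
  ]
}}

```text
t: 15.12
eef_pos: [0.4452, -0.2599, 0.2887]
ee_rot: [3.142, -0.0, 2.887]
force: [-1.4, 0.7, -0.3]
width: 0.0878
gripper_force: 0.0
```

```bash
python3 - <<'E'
from h import *
st()
f=arm.grab_frame("wrist"); cv2.imwrite("pics/wrist4.png",f);arm.grab_frame("top");arm.grab_frame("scene")
D={}
for n,p in [("wrench_big_grip",[.45,-.256,.037]),("wrench_big_jaw",[.58,-.29,.037]),("rest_big_top",[.481,-.265,.03])]:
    D[n]=pin(["wrist","top","scene"],n,p,n=2).mean(0); print(n,D[n])
v=D["wrench_big_jaw"]-D["wrench_big_grip"];print(np.linalg.norm(v[:2]),np.arctan2(v[1],v[0]))
E
```

```text
t15.12 p [ 0.4452 -0.2599  0.2887] rpy [ 3.1416e+00 -3.0000e-04  2.8873e+00] q [-0.15  0.1  -0.34 -0.   -1.13 -1.68] F [-1.4  0.7 -0.3] M [0.04 0.02 0.02] w 0.0878 gf 0.0
wrench_big_grip wrist [ 0.448  -0.2614  0.0344] 0.74
wrench_big_grip wrist [ 0.4492 -0.2593  0.0373] 0.71
wrench_big_grip top [ 0.4548 -0.258   0.0383] 0.45
wrench_big_grip top [ 0.4561 -0.256   0.0411] 0.42
wrench_big_grip scene [ 0.4467 -0.2569  0.0396] 0.84
wrench_big_grip scene [ 0.4483 -0.2561  0.0357] 0.81
wrench_big_grip [ 0.45051667 -0.25795     0.03773333]
wrench_big_jaw top [ 0.5785 -0.2866  0.0363] 0.59
wrench_big_jaw top [ 0.578  -0.2908  0.0375] 0.45
wrench_big_jaw scene [ 0.5818 -0.2906  0.0379] 0.83
wrench_big_jaw scene [ 0.5856 -0.2887  0.0389] 0.85
wrench_big_jaw [ 0.580975 -0.289175  0.03765 ]
rest_big_top wrist [ 0.4834 -0.2636  0.0318] 0.81
rest_big_top wrist [ 0.4855 -0.2642  0.0288] 0.97
rest_big_top scene [ 0.4829 -0.2708  0.03  ] 0.63
rest_big_top scene [ 0.485  -0.2653  0.0306] 0.64
rest_big_top [ 0.4842   -0.265975  0.0303  ]
0.1341431226754137 -0.23492882594341657
```

View pics/wrist4.png

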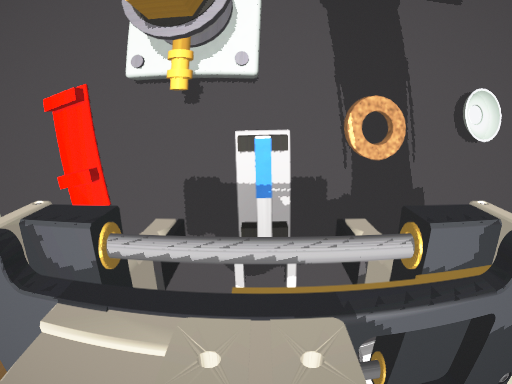

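The wrist picture shows the blue handle nearly vertical at px (263,138–200), between the bars and under the gripper. I fit its line by projecting the blue pixels.

```bash
cat >> h.py <<'E'
def ray(i,uv):
    K=i["K"]; x=(np.asarray(uv,float)-[K[0,2],K[1,2]])/K[0,0]; r=np.linalg.norm(x,axis=-1,keepdims=True)
    d=np.concatenate([x/np.maximum(r,1e-9)*np.sin(r),np.cos(r)],-1); return d@i["extrinsics"][:3,:3].T
def onplane(i,uv,z):
    d=ray(i,uv); o=i["extrinsics"][:3,3]; return o+d*((z-o[2])/d[:,2])[:,None]
E
python3 - <<'E'
from h import *
i=arm.camera_info("wrist"); i={k:np.array(v) for k,v in i.items()}
f=cv2.imread("pics/wrist4.png"); h=cv2.cvtColor(f,cv2.COLOR_BGR2HSV)
m=((h[...,0]>95)&(h[...,0]<120)&(h[...,1]>120)&(h[...,2]>80)).astype(np.uint8); m[:,:150]=0;m[:120]=0
n,l,s,c=cv2.connectedComponentsWithStats(m);k=1+s[1:,4].argmax();print(s[k],c[k])
P=[]
for v in range(s[k][1]+4,s[k][1]+s[k][3]-3):
    u=np.where(l[v]==k)[0]; 
    if len(u): P.append([(u.min()+u.max())/2,v])
W=onplane(i,np.array(P),.044)[:,:2]; vx,vy,x0,y0=cv2.fitLine(W.astype(np.float32),cv2.DIST_HUBER,0,1e-4,1e-4).ravel()
if vx<0:vx,vy=-vx,-vy
print("yaw",np.arctan2(vy,vx),"pt",x0,y0,"ends",W[0],W[-1])
s=(.45-x0)/vx; print("line y at x=.45:",y0+s*vy)
E
```

```text
[254 138  18  60 936] [262.92628205 167.20405983]
yaw -0.22928037 pt 0.43340167 -0.2507234 ends [ 0.41287946 -0.24589819] [ 0.4718608  -0.25956164]
line y at x=.45: -0.2545972
```

>>> {"name": "move_arm", "arguments": {
  "increments": [
    {"jaw": 1, "dx": -0.0037, "dy": 0.0048, "dz": 0.03, "twist": -0.019},
    {"jaw": 1, "dx": 0, "dy": 0, "dz": 0.035, "twist": 0},
    {"jaw": 1, "dx": 0, "dy": 0, "dz": 0.035, "twist": 0},
    {"jaw": 1, "dx": 0, "dy": 0, "dz": 0.035, "twist": 0},
    {"jaw": 1, "dx": 0, "dy": 0, "dz": 0.035, "twist": 0},
    {"jaw": 1, "dx": 0, "dy": 0, "dz": 0.034, "twist": 0},
    {"jaw": 1, "dx": 0, "dy": 0, "dz": 0, "twist": 0},
    {"jaw": 1, "dx": 0, "dy": 0, "dz": 0, "twist": 0},
    {"jaw": 1, "dx": 0, "dy": 0, "dz": 0, "twist": 0}
  ]
}}

```text
t: 17.37
eef_pos: [0.4553, -0.2541, 0.0856]
ee_rot: [-3.141, 0.001, 2.913]
force: [0.4, 0.3, 0.4]
width: 0.0879
gripper_force: 0.0
```

```bash
python3 -c "from h import *; st()"
```

```text
t17.37 p [ 0.4553 -0.2541  0.0856] rpy [-3.1412e+00  1.3000e-03  2.9131e+00] q [-0.13  0.34 -0.57  0.   -0.65 -1.67] F [0.4 0.3 0.4] M [-0.05 -0.04  0.04] w 0.0879 gf 0.0
```

>>> {"name": "move_arm", "arguments": {
  "increments": [
    {"jaw": 1, "dx": 0.0045, "dy": -0.003, "dz": 0.0015, "twist": 0.005},
    {"jaw": 0, "dx": 0, "dy": 0, "dz": 0, "twist": 0},
    {"jaw": 0, "dx": 0, "dy": 0, "dz": 0, "twist": 0},
    {"jaw": -0.5, "dx": 0, "dy": 0, "dz": 0, "twist": 0},
    {"jaw": -1, "dx": 0, "dy": 0, "dz": 0, "twist": 0},
    {"jaw": -1, "dx": 0, "dy": 0, "dz": 0, "twist": 0},
    {"jaw": -1, "dx": 0, "dy": 0, "dz": 0, "twist": 0},
    {"jaw": -1, "dx": 0, "dy": 0, "dz": 0, "twist": 0},
    {"jaw": -1, "dx": 0, "dy": 0, "dz": 0, "twist": 0},
    {"jaw": -1, "dx": 0, "dy": 0, "dz": 0, "twist": 0},
    {"jaw": -1, "dx": 0, "dy": 0, "dz": 0, "twist": 0}
  ],
  "force": 60
}}

```text
t: 18.28
eef_pos: [0.4492, -0.2557, 0.0826]
ee_rot: [-3.142, -0.0, 2.907]
force: [-0.3, -0.7, -0.3]
width: 0.0267
gripper_force: 0.0
```

```bash
python3 -c "from h import *; st()"
```

```text
t18.28 p [ 0.4492 -0.2557  0.0826] rpy [-3.1416e+00 -2.0000e-04  2.9075e+00] q [-0.14  0.34 -0.58 -0.   -0.64 -1.67] F [-0.3 -0.7 -0.3] M [ 0.   -0.02 -0.02] w 0.0267 gf 0.0
```

>>> {"name": "move_arm", "arguments": {
  "increments": [
    {"jaw": -1, "dx": 0, "dy": 0, "dz": 0, "twist": 0},
    {"jaw": -1, "dx": 0, "dy": 0, "dz": 0, "twist": 0},
    {"jaw": -1, "dx": 0, "dy": 0, "dz": 0, "twist": 0},
    {"jaw": -1, "dx": 0, "dy": 0, "dz": 0, "twist": 0},
    {"jaw": -1, "dx": 0, "dy": 0, "dz": 0, "twist": 0},
    {"jaw": -1, "dx": 0, "dy": 0, "dz": -0.01, "twist": 0},
    {"jaw": -1, "dx": 0, "dy": 0, "dz": -0.015, "twist": 0},
    {"jaw": -1, "dx": 0, "dy": 0, "dz": -0.015, "twist": 0},
    {"jaw": -1, "dx": 0, "dy": 0, "dz": -0.015, "twist": 0},
    {"jaw": -1, "dx": 0, "dy": 0, "dz": -0.01, "twist": 0},
    {"jaw": -1, "dx": 0, "dy": 0, "dz": 0, "twist": 0}
  ]
}}

```text
t: 19.2
eef_pos: [0.45, -0.2558, 0.1499]
ee_rot: [3.141, 0.003, 2.908]
force: [1.1, 0.4, -4.9]
width: 0.0172
gripper_force: 60.0
```

```bash
python3 - <<'E'
from h import *
st()
E
```

```text
t19.20 p [ 0.45   -0.2558  0.1499] rpy [3.1415 0.0032 2.9077] q [-0.14  0.24 -0.52  0.   -0.8  -1.67] F [ 1.1  0.4 -4.9] M [ 0.01  0.14 -0.02] w 0.0172 gf 60.0
```

>>> {"name": "move_arm", "arguments": {
  "increments": [
    {"jaw": -1, "dx": 0, "dy": 0, "dz": 0, "twist": -0.1},
    {"jaw": -1, "dx": 0, "dy": 0, "dz": 0, "twist": -0.12},
    {"jaw": -1, "dx": 0, "dy": 0, "dz": 0, "twist": -0.12},
    {"jaw": -1, "dx": 0, "dy": 0, "dz": 0, "twist": -0.12},
    {"jaw": -1, "dx": 0, "dy": 0, "dz": 0, "twist": -0.12},
    {"jaw": -1, "dx": 0, "dy": 0, "dz": 0, "twist": -0.12},
    {"jaw": -1, "dx": 0, "dy": 0, "dz": 0, "twist": -0.0845},
    {"jaw": -1, "dx": -0.022, "dy": 0.0102, "dz": 0, "twist": 0},
    {"jaw": -1, "dx": -0.022, "dy": 0.0102, "dz": 0, "twist": 0},
    {"jaw": -1, "dx": -0.022, "dy": 0.0102, "dz": 0, "twist": 0},
    {"jaw": -1, "dx": -0.022, "dy": 0.0102, "dz": 0, "twist": 0},
    {"jaw": -1, "dx": 0, "dy": 0, "dz": 0, "twist": 0}
  ]
}}

```text
t: 20.2
eef_pos: [0.5048, -0.1724, 0.1471]
ee_rot: [-3.141, 0.0, -2.589]
force: [-0.2, 0.9, -4.5]
width: 0.0175
gripper_force: 60.0
```

```bash
python3 - <<'E'
from h import *
s=st()
f=arm.grab_frame("wrist"); cv2.imwrite("pics/wrist5.png",f);g=arm.grab_frame("scene"); cv2.imwrite("pics/scene5.png",g[130:290,130:330].repeat(3,0).repeat(3,1))
arm.grab_frame("top")
for n,p in [("wrench_big_jaw",[.62,-.1,.1]),("wrench_big_grip",[.505,-.174,.1])]:
    print(pin(["wrist","top","scene"],n,p,n=2,rad=.05).mean(0))
st()
u=np.array([np.cos(.5506),np.sin(.5506)]); ax=np.array([.6753,-.0692]); d=ax-s["eef_pos"][:2]
print("along",d@u,"lat",d@[-u[1],u[0]])
E
```

```text
t20.20 p [ 0.5048 -0.1724  0.1471] rpy [-3.1415e+00  5.0000e-04 -2.5891e+00] q [ 0.04  0.27 -0.49 -0.   -0.81 -1.06] F [-0.2  0.9 -4.5] M [0.06 0.33 0.16] w 0.0175 gf 60.0
wrench_big_jaw top [ 0.6195 -0.1018  0.0999] 0.57
wrench_big_jaw top [ 0.6174 -0.108   0.1007] 0.65
wrench_big_jaw scene [ 0.6177 -0.1053  0.1041] 0.64
wrench_big_jaw scene [ 0.6186 -0.1097  0.1035] 0.67
[ 0.6183  -0.1062   0.10205]
wrench_big_grip wrist [ 0.5033 -0.1785  0.1008] 0.93
wrench_big_grip wrist [ 0.5042 -0.1788  0.1045] 0.59
wrench_big_grip scene [ 0.5046 -0.1743  0.1002] 0.93
wrench_big_grip scene [ 0.5016 -0.1736  0.1008] 0.79
[ 0.503425 -0.1763    0.101575]
t21.25 p [ 0.5029 -0.1749  0.1476] rpy [ 3.1416 -0.     -2.5913] q [ 0.03  0.27 -0.49 -0.   -0.81 -1.05] F [ 0.4  0.5 -4.1] M [-0.14  0.27  0.02] w 0.0177 gf 60.0
along 0.1992648345892383 lat -0.0012198986355693223
```

View pics/scene5.png

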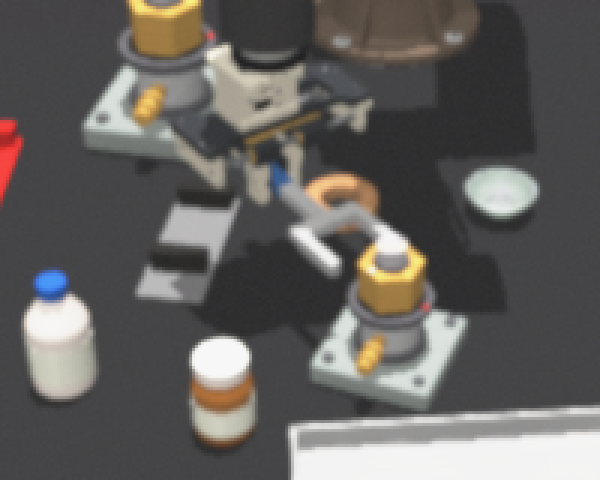

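The scene crop shows the open jaw facing the nut from the robot side, level, at nut height (px ~330,230 against the nut at ~390,270). I slide it on along the wrench axis.

>>> {"name": "move_arm", "arguments": {
  "increments": [
    {"jaw": -1, "dx": -0.01, "dy": 0, "dz": 0, "twist": 0},
    {"jaw": -1, "dx": -0.01, "dy": 0, "dz": 0, "twist": 0},
    {"jaw": -1, "dx": -0.008, "dy": 0, "dz": 0, "twist": 0},
    {"jaw": -1, "dx": -0.005, "dy": 0, "dz": 0, "twist": 0},
    {"jaw": -1, "dx": -0.005, "dy": 0, "dz": 0, "twist": 0},
    {"jaw": -1, "dx": -0.005, "dy": 0, "dz": 0, "twist": 0},
    {"jaw": -1, "dx": 0, "dy": 0, "dz": 0, "twist": 0},
    {"jaw": -1, "dx": 0, "dy": 0, "dz": 0, "twist": 0}
  ]
}}

```text
t: 21.92
eef_pos: [0.5395, -0.1523, 0.1475]
ee_rot: [3.141, -0.0, -2.591]
force: [-0.8, 0.0, -5.0]
width: 0.0177
gripper_force: 60.0
```

```bash
python3 - <<'E'
from h import *
s=st()
E
```

```text
t21.92 p [ 0.5395 -0.1523  0.1475] rpy [ 3.1414e+00 -3.0000e-04 -2.5911e+00] q [ 0.07  0.31 -0.43 -0.   -0.83 -1.09] F [-0.8  0.  -5. ] M [-0.17  0.27 -0.07] w 0.0177 gf 60.0
```

>>> {"name": "move_arm", "arguments": {
  "increments": [
    {"jaw": -1, "dx": -0.005, "dy": 0, "dz": 0, "twist": 0},
    {"jaw": -1, "dx": -0.005, "dy": 0, "dz": 0, "twist": 0},
    {"jaw": -1, "dx": -0.005, "dy": 0, "dz": 0, "twist": 0},
    {"jaw": -1, "dx": -0.005, "dy": 0, "dz": 0, "twist": 0},
    {"jaw": -1, "dx": -0.004, "dy": 0, "dz": 0, "twist": 0},
    {"jaw": -1, "dx": 0, "dy": 0, "dz": 0, "twist": 0},
    {"jaw": -1, "dx": 0, "dy": 0, "dz": 0, "twist": 0}
  ]
}}

```text
t: 22.5
eef_pos: [0.5601, -0.1397, 0.1475]
ee_rot: [3.141, -0.0, -2.591]
force: [-1.0, 0.0, -5.3]
width: 0.0174
gripper_force: 60.0
```

```bash
python3 - <<'E'
from h import *
s=st()
arm.grab_frame("top"); f=arm.grab_frame("scene")
for n,p in [("wrench_big_jaw",[.675,-.07,.1]),("nut_axis",[.675,-.07,.12])]:
    print(pin(["top","scene"],n,p,n=2,rad=.05).mean(0))
E
```

```text
t22.50 p [ 0.5601 -0.1397  0.1475] rpy [ 3.1414e+00 -2.0000e-04 -2.5910e+00] q [ 0.09  0.33 -0.39 -0.   -0.85 -1.11] F [-1.   0.  -5.3] M [-0.13  0.24 -0.01] w 0.0174 gf 60.0
wrench_big_jaw top [ 0.6734 -0.0706  0.1   ] 0.59
wrench_big_jaw top [ 0.6739 -0.0691  0.0995] 0.66
wrench_big_jaw scene [ 0.676  -0.0731  0.1033] 0.66
wrench_big_jaw scene [ 0.677  -0.0737  0.1038] 0.79
[ 0.675075 -0.071625  0.10165 ]
nut_axis top [ 0.6733 -0.0706  0.1209] 0.52
nut_axis top [ 0.6747 -0.0701  0.121 ] 0.9
nut_axis scene [ 0.6747 -0.0667  0.1159] 0.61
nut_axis scene [ 0.6717 -0.072   0.1191] 0.6
[ 0.6736   -0.06985   0.119225]
```

Seated, with no insertion force. I turn clockwise on an arc of 135 mm about the nut axis, the first part to take up slack.

>>> {"name": "move_arm", "arguments": {
  "increments": [
    {"jaw": -1, "dx": -0.0002, "dy": 0.0081, "dz": 0, "twist": 0.06},
    {"jaw": -1, "dx": -0.0002, "dy": 0.0081, "dz": 0, "twist": 0.06},
    {"jaw": -1, "dx": -0.0002, "dy": 0.0081, "dz": 0, "twist": 0.06},
    {"jaw": -1, "dx": 0, "dy": 0, "dz": 0, "twist": 0}
  ]
}}

```text
t: 23.53
eef_pos: [0.5489, -0.1177, 0.1479]
ee_rot: [-3.141, 0.0, -2.773]
force: [-0.1, -3.9, -5.4]
width: 0.0172
gripper_force: 60.0
```

```bash
cat >> h.py <<'E'
def wr():
    s=st(); d=s["eef_pos"][:2]-[.6752,-.0688]; a=np.arctan2(-d[1],-d[0]); y=s["ee_rot"][2]
    M=s["moment"][2]+d[0]*s["force"][1]-d[1]*s["force"][0]
    print("r %.4f handle turned %.3f yaw turned %.3f torque@axis %.2f"%(np.hypot(*d),.5506-a,.5506-((y+np.pi+np.pi)%(2*np.pi)-np.pi),M))
E
python3 -c "from h import *; wr()"
```

```text
t23.53 p [ 0.5489 -0.1177  0.1479] rpy [-3.1412e+00  1.0000e-04 -2.7728e+00] q [ 0.14  0.31 -0.43  0.   -0.83 -1.34] F [-0.1 -3.9 -5.4] M [-1.37  0.31  0.23] w 0.0172 gf 60.0
r 0.1355 handle turned 0.181 yaw turned 0.182 torque@axis 0.72
```

>>> {"name": "move_arm", "arguments": {
  "increments": [
    {"jaw": -1, "dx": -0.0002, "dy": 0.0081, "dz": 0, "twist": 0.06},
    {"jaw": -1, "dx": 0, "dy": 0, "dz": 0, "twist": 0}
  ]
}}

```text
t: 23.7
eef_pos: [0.5467, -0.1107, 0.148]
ee_rot: [-3.14, 0.0, -2.83]
force: [1.6, -6.1, -5.3]
width: 0.0176
gripper_force: 60.1
```

```bash
python3 -c "from h import *; wr()"
```

```text
t23.70 p [ 0.5467 -0.1107  0.148 ] rpy [-3.1405e+00  5.0000e-04 -2.8305e+00] q [ 0.15  0.31 -0.43  0.   -0.83 -1.41] F [ 1.6 -6.1 -5.3] M [-2.37 -0.18  0.45] w 0.0176 gf 60.1
r 0.1352 handle turned 0.235 yaw turned 0.240 torque@axis 1.31
```

>>> {"name": "move_arm", "arguments": {
  "increments": [
    {"jaw": -1, "dx": -0.0002, "dy": 0.0081, "dz": 0, "twist": 0.06},
    {"jaw": -1, "dx": -0.0002, "dy": 0.0081, "dz": 0, "twist": 0.06},
    {"jaw": -1, "dx": -0.0002, "dy": 0.0081, "dz": 0, "twist": 0.06},
    {"jaw": -1, "dx": -0.0002, "dy": 0.0081, "dz": 0, "twist": 0.06},
    {"jaw": -1, "dx": -0.0002, "dy": 0.0081, "dz": 0, "twist": 0.06},
    {"jaw": -1, "dx": -0.0002, "dy": 0.0081, "dz": 0, "twist": 0.06},
    {"jaw": -1, "dx": 0, "dy": 0, "dz": 0, "twist": 0}
  ]
}}

```text
t: 24.28
eef_pos: [0.5403, -0.0629, 0.1479]
ee_rot: [-3.14, 0.0, 3.094]
force: [1.0, -8.4, -5.2]
width: 0.0175
gripper_force: 60.2
```

```bash
python3 -c "from h import *; wr()"
```

```text
t24.28 p [ 0.5403 -0.0629  0.1479] rpy [-3.1404e+00  3.0000e-04  3.0935e+00] q [ 0.25  0.29 -0.46  0.   -0.82 -1.87] F [ 1.  -8.4 -5.2] M [-2.59 -0.49  0.54] w 0.0175 gf 60.2
r 0.1351 handle turned 0.594 yaw turned 0.599 torque@axis 1.68
```

>>> {"name": "move_arm", "arguments": {
  "increments": [
    {"jaw": -1, "dx": -0.0002, "dy": 0.0081, "dz": 0, "twist": 0.06},
    {"jaw": -1, "dx": -0.0002, "dy": 0.0081, "dz": 0, "twist": 0.06},
    {"jaw": -1, "dx": -0.0002, "dy": 0.0081, "dz": 0, "twist": 0.06},
    {"jaw": -1, "dx": -0.0002, "dy": 0.0081, "dz": 0, "twist": 0.06},
    {"jaw": -1, "dx": -0.0002, "dy": 0.0081, "dz": 0, "twist": 0.06},
    {"jaw": -1, "dx": -0.0002, "dy": 0.0081, "dz": 0, "twist": 0.06},
    {"jaw": -1, "dx": 0, "dy": 0, "dz": 0, "twist": 0},
    {"jaw": -1, "dx": 0, "dy": 0, "dz": 0, "twist": 0}
  ]
}}

```text
t: 24.95
eef_pos: [0.5506, -0.0164, 0.1476]
ee_rot: [-3.14, -0.0, 2.737]
force: [1.0, -6.7, -4.5]
width: 0.0175
gripper_force: 60.3
```

```bash
cat >> h.py <<'E'
def dots(n=3,cams=("scene","top","wrist")):
    for c in cams: arm.grab_frame(c)
    for nm,z in [("nut_dot",.12),("sleeve_dot",.08)]:
        P=pin(cams,nm,[.675,-.07,z],n=n,rad=.06)
        if len(P): 
            v=P[:,:2]-[.6752,-.0690]; print(nm,np.round(np.arctan2(v[:,1],v[:,0]),2),"mean %.3f"%np.arctan2(*v.mean(0)[::-1]))
E
python3 -c "from h import *; wr(); dots(3)"
```

```text
t24.95 p [ 0.5506 -0.0164  0.1476] rpy [-3.1401e+00 -3.0000e-04  2.7371e+00] q [ 0.33  0.3  -0.45  0.   -0.83 -2.3 ] F [ 1.  -6.7 -4.5] M [-2.36 -0.1   0.64] w 0.0175 gf 60.3
r 0.1352 handle turned 0.949 yaw turned 0.955 torque@axis 1.42
nut_dot scene [ 0.6678 -0.0928  0.1201] 0.91
nut_dot scene [ 0.6676 -0.0899  0.1219] 0.58
nut_dot scene [ 0.6704 -0.091   0.1215] 0.96
nut_dot top [ 0.6688 -0.0887  0.1197] 0.8
nut_dot top [ 0.6717 -0.0877  0.1239] 0.79
nut_dot [-1.87 -1.92 -1.79 -1.88 -1.76] mean -1.846
sleeve_dot scene [ 0.7071 -0.0558  0.0803] 0.94
sleeve_dot scene [ 0.708  -0.0572  0.0757] 0.96
sleeve_dot scene [ 0.7105 -0.0589  0.0775] 0.62
sleeve_dot top [ 0.7135 -0.0587  0.083 ] 0.57
sleeve_dot top [ 0.7128 -0.0556  0.0817] 0.61
sleeve_dot top [ 0.7104 -0.0607  0.079 ] 0.76
sleeve_dot [0.39 0.35 0.28 0.26 0.34 0.23] mean 0.308
```

>>> {"name": "move_arm", "arguments": {
  "increments": [
    {"jaw": -1, "dx": 0, "dy": 0.0027, "dz": 0, "twist": 0.02},
    {"jaw": -1, "dx": 0, "dy": 0, "dz": 0, "twist": 0},
    {"jaw": -1, "dx": 0, "dy": 0, "dz": 0, "twist": 0}
  ]
}}

```text
t: 26.85
eef_pos: [0.5514, -0.0144, 0.1476]
ee_rot: [-3.14, -0.0, 2.717]
force: [0.3, -8.0, -5.0]
width: 0.0172
gripper_force: 60.5
```

```bash
python3 -c "from h import *; wr()"
```

```text
t26.85 p [ 0.5514 -0.0144  0.1476] rpy [-3.1398e+00 -5.0000e-04  2.7172e+00] q [ 0.33  0.3  -0.45  0.   -0.83 -2.33] F [ 0.3 -8.  -5. ] M [-2.66 -0.02  0.79] w 0.0172 gf 60.5
r 0.1352 handle turned 0.965 yaw turned 0.975 torque@axis 1.76
```

>>> {"name": "move_arm", "arguments": {
  "increments": [
    {"jaw": -1, "dx": 0, "dy": -0.0067, "dz": 0, "twist": -0.05},
    {"jaw": -1, "dx": 0, "dy": 0, "dz": 0, "twist": 0},
    {"jaw": -1, "dx": 0, "dy": 0, "dz": 0, "twist": 0}
  ]
}}

```text
t: 27.1
eef_pos: [0.5491, -0.0201, 0.1478]
ee_rot: [-3.141, 0.0, 2.766]
force: [2.2, -4.2, -5.9]
width: 0.0174
gripper_force: 60.2
```

```bash
python3 -c "from h import *; wr()"
```

```text
t27.10 p [ 0.5491 -0.0201  0.1478] rpy [-3.1414e+00  4.0000e-04  2.7662e+00] q [ 0.32  0.29 -0.45  0.   -0.82 -2.27] F [ 2.2 -4.2 -5.9] M [-1.44 -0.41  0.6 ] w 0.0174 gf 60.2
r 0.1352 handle turned 0.919 yaw turned 0.926 torque@axis 1.02
```

>>> {"name": "move_arm", "arguments": {
  "increments": [
    {"jaw": -1, "dx": 0, "dy": -0.0067, "dz": 0, "twist": -0.05},
    {"jaw": -1, "dx": 0, "dy": 0, "dz": 0, "twist": 0},
    {"jaw": -1, "dx": 0, "dy": 0, "dz": 0, "twist": 0}
  ]
}}

```text
t: 27.35
eef_pos: [0.5471, -0.0254, 0.1479]
ee_rot: [3.141, 0.001, 2.813]
force: [3.7, -1.1, -5.8]
width: 0.0174
gripper_force: 60.1
```

```bash
python3 -c "from h import *; wr()"
```

```text
t27.35 p [ 0.5471 -0.0254  0.1479] rpy [3.1406e+00 1.2000e-03 2.8132e+00] q [ 0.31  0.29 -0.46 -0.   -0.82 -2.21] F [ 3.7 -1.1 -5.8] M [-0.48 -0.91  0.37] w 0.0174 gf 60.1
r 0.1353 handle turned 0.877 yaw turned 0.879 torque@axis 0.35
```

>>> {"name": "move_arm", "arguments": {
  "increments": [
    {"jaw": -1, "dx": 0, "dy": -0.0067, "dz": 0, "twist": -0.05},
    {"jaw": -1, "dx": 0, "dy": 0, "dz": 0, "twist": 0},
    {"jaw": -1, "dx": 0, "dy": 0, "dz": 0, "twist": 0}
  ]
}}

```text
t: 27.6
eef_pos: [0.5452, -0.0312, 0.148]
ee_rot: [3.14, 0.002, 2.861]
force: [5.6, 1.2, -5.6]
width: 0.0172
gripper_force: 60.0
```

```bash
python3 -c "from h import *; wr(); dots(3,('scene','top'))"
```

```text
t27.60 p [ 0.5452 -0.0312  0.148 ] rpy [3.1402e+00 1.8000e-03 2.8611e+00] q [ 0.3   0.29 -0.46 -0.   -0.82 -2.15] F [ 5.6  1.2 -5.6] M [ 0.31 -1.52  0.21] w 0.0172 gf 60.0
r 0.1353 handle turned 0.832 yaw turned 0.831 torque@axis -0.16
nut_dot scene [ 0.6742 -0.0938  0.1177] 0.83
nut_dot scene [ 0.6718 -0.0894  0.1194] 0.68
nut_dot scene [ 0.6722 -0.0909  0.1216] 0.64
nut_dot top [ 0.6749 -0.0896  0.1217] 0.64
nut_dot top [ 0.6749 -0.0859  0.1206] 0.54
nut_dot top [ 0.6734 -0.0906  0.1208] 0.73
nut_dot [-1.61 -1.74 -1.71 -1.59 -1.59 -1.65] mean -1.648
sleeve_dot scene [ 0.7095 -0.0582  0.0812] 0.93
sleeve_dot scene [ 0.71   -0.0549  0.0799] 0.85
sleeve_dot scene [ 0.7103 -0.0547  0.0804] 0.9
sleeve_dot top [ 0.7104 -0.0589  0.0823] 0.63
sleeve_dot top [ 0.7122 -0.0563  0.0845] 0.6
sleeve_dot top [ 0.7109 -0.0577  0.0794] 0.63
sleeve_dot [0.31 0.38 0.39 0.28 0.33 0.31] mean 0.333
```

The nut springs back about 0.1 rad relative to the sleeve. At rest it has turned roughly 0.66 rad, so I go a little further.

>>> {"name": "move_arm", "arguments": {
  "increments": [
    {"jaw": -1, "dx": -0.0002, "dy": 0.0081, "dz": 0, "twist": 0.06},
    {"jaw": -1, "dx": -0.0002, "dy": 0.0081, "dz": 0, "twist": 0.06},
    {"jaw": -1, "dx": -0.0002, "dy": 0.0081, "dz": 0, "twist": 0.06},
    {"jaw": -1, "dx": -0.0002, "dy": 0.0078, "dz": 0, "twist": 0.058},
    {"jaw": -1, "dx": 0, "dy": 0, "dz": 0, "twist": 0},
    {"jaw": -1, "dx": 0, "dy": 0, "dz": 0, "twist": 0}
  ]
}}

```text
t: 29.2
eef_pos: [0.5568, -0.0026, 0.1477]
ee_rot: [-3.14, 0.001, 2.624]
force: [5.7, -8.8, -4.4]
width: 0.0171
gripper_force: 60.4
```

```bash
python3 -c "from h import *; wr()"
```

```text
t29.20 p [ 0.5568 -0.0026  0.1477] rpy [-3.1398e+00  6.0000e-04  2.6242e+00] q [ 0.35  0.3  -0.44  0.   -0.83 -2.44] F [ 5.7 -8.8 -4.4] M [-2.84 -1.56  0.7 ] w 0.0171 gf 60.4
r 0.1356 handle turned 1.060 yaw turned 1.068 torque@axis 1.36
```

>>> {"name": "move_arm", "arguments": {
  "increments": [
    {"jaw": -1, "dx": 0, "dy": -0.0067, "dz": 0, "twist": -0.05},
    {"jaw": -1, "dx": 0, "dy": -0.0067, "dz": 0, "twist": -0.05},
    {"jaw": -1, "dx": 0, "dy": -0.0067, "dz": 0, "twist": -0.05},
    {"jaw": -1, "dx": 0, "dy": 0, "dz": 0, "twist": 0},
    {"jaw": -1, "dx": 0, "dy": 0, "dz": 0, "twist": 0}
  ]
}}

```text
t: 29.62
eef_pos: [0.5473, -0.0198, 0.1477]
ee_rot: [3.141, -0.0, 2.772]
force: [2.3, 0.9, -4.4]
width: 0.0175
gripper_force: 60.1
```

```bash
python3 -c "from h import *; wr(); dots(4,('scene','top'))"
```

```text
t29.62 p [ 0.5473 -0.0198  0.1477] rpy [ 3.1414e+00 -3.0000e-04  2.7724e+00] q [ 0.32  0.29 -0.46 -0.   -0.82 -2.26] F [ 2.3  0.9 -4.4] M [ 0.5  -0.21  0.34] w 0.0175 gf 60.1
r 0.1370 handle turned 0.916 yaw turned 0.920 torque@axis 0.12
nut_dot scene [ 0.6678 -0.0915  0.1197] 0.67
nut_dot scene [ 0.6687 -0.0877  0.1211] 0.88
nut_dot scene [ 0.6673 -0.0928  0.12  ] 0.89
nut_dot scene [ 0.6669 -0.0897  0.1212] 0.8
nut_dot top [ 0.6728 -0.0888  0.1237] 0.74
nut_dot top [ 0.6713 -0.0878  0.1199] 0.62
nut_dot top [ 0.6725 -0.0876  0.1234] 0.76
nut_dot top [ 0.6725 -0.0899  0.1205] 0.56
nut_dot [-1.89 -1.91 -1.89 -1.95 -1.69 -1.78 -1.71 -1.7 ] mean -1.821
sleeve_dot scene [ 0.7081 -0.0617  0.0786] 0.94
sleeve_dot scene [ 0.7095 -0.0623  0.0813] 0.93
sleeve_dot scene [ 0.7113 -0.0606  0.0817] 0.91
sleeve_dot scene [ 0.7109 -0.0614  0.0794] 0.8
sleeve_dot top [ 0.6729 -0.0682  0.1009] 0.62
sleeve_dot top [ 0.7132 -0.0608  0.0805] 0.52
sleeve_dot top [ 0.7112 -0.0639  0.0819] 0.55
sleeve_dot top [ 0.7123 -0.0625  0.0809] 0.85
sleeve_dot [0.22 0.19 0.23 0.21 2.81 0.21 0.14 0.17] mean 0.201
```

The nut at rest has turned ≈0.77–0.79 rad, agreed by the nut dot and the sleeve dot. I centre the jaw in its slack and withdraw.

>>> {"name": "move_arm", "arguments": {
  "increments": [
    {"jaw": -1, "dx": 0, "dy": -0.0074, "dz": 0, "twist": -0.055},
    {"jaw": -1, "dx": 0, "dy": -0.0074, "dz": 0, "twist": -0.055},
    {"jaw": -1, "dx": 0, "dy": 0, "dz": 0, "twist": 0},
    {"jaw": -1, "dx": 0, "dy": 0, "dz": 0, "twist": 0}
  ]
}}

```text
t: 31.45
eef_pos: [0.5423, -0.0342, 0.1476]
ee_rot: [-3.142, -0.0, 2.881]
force: [-1.3, 1.4, -4.3]
width: 0.0174
gripper_force: 60.0
```

```bash
python3 -c "from h import *; wr()"
```

```text
t31.45 p [ 0.5423 -0.0342  0.1476] rpy [-3.1416e+00 -2.0000e-04  2.8813e+00] q [ 0.3   0.29 -0.46 -0.   -0.82 -2.13] F [-1.3  1.4 -4.3] M [0.37 0.42 0.11] w 0.0174 gf 60.0
r 0.1373 handle turned 0.805 yaw turned 0.811 torque@axis -0.02
```

Free. I withdraw along the wrench axis.

>>> {"name": "move_arm", "arguments": {
  "increments": [
    {"jaw": -1, "dx": 0.004, "dy": 0, "dz": 0, "twist": 0},
    {"jaw": -1, "dx": 0.006, "dy": 0, "dz": 0, "twist": 0},
    {"jaw": -1, "dx": 0.01, "dy": 0, "dz": 0, "twist": 0},
    {"jaw": -1, "dx": 0.01, "dy": 0, "dz": 0, "twist": 0},
    {"jaw": -1, "dx": 0.01, "dy": 0, "dz": 0, "twist": 0},
    {"jaw": -1, "dx": 0.01, "dy": 0, "dz": 0, "twist": 0},
    {"jaw": -1, "dx": 0.01, "dy": 0, "dz": 0, "twist": 0},
    {"jaw": -1, "dx": 0.01, "dy": 0, "dz": 0, "twist": 0},
    {"jaw": -1, "dx": 0, "dy": 0, "dz": 0, "twist": 0},
    {"jaw": -1, "dx": 0, "dy": 0, "dz": 0, "twist": 0}
  ]
}}

```text
t: 32.28
eef_pos: [0.4744, -0.0158, 0.148]
ee_rot: [3.141, 0.001, 2.885]
force: [-0.4, 0.2, -4.1]
width: 0.0174
gripper_force: 60.0
```

```bash
python3 - <<'E'
from h import *
s=st(); dots(2,('scene','top'))
g=arm.grab_frame("top")
P=[]
for n in ["wrench_big_jaw","wrench_big_grip"]:
    q=pin(["scene","top"],n,s["eef_pos"]+[.06,0,-.05],rad=.12,n=2).mean(0); print(q); P.append(q)
print("rest",pin(["scene","top"],"rest_big_top",[.483,-.265,.03],n=2).mean(0))
v=P[0]-P[1]; print(np.arctan2(v[1],v[0]))
E
```

```text
t32.28 p [ 0.4744 -0.0158  0.148 ] rpy [3.1412e+00 7.0000e-04 2.8848e+00] q [ 0.38  0.18 -0.61  0.   -0.78 -2.21] F [-0.4  0.2 -4.1] M [ 0.04  0.11 -0.04] w 0.0174 gf 60.0
nut_dot scene [ 0.669  -0.091   0.1238] 0.84
nut_dot scene [ 0.669  -0.0918  0.1195] 0.77
nut_dot top [ 0.6705 -0.0889  0.1231] 0.47
nut_dot top [ 0.675  -0.0876  0.1203] 0.46
nut_dot [-1.85 -1.84 -1.8  -1.58] mean -1.776
sleeve_dot scene [ 0.7093 -0.0593  0.0786] 0.71
sleeve_dot scene [ 0.708  -0.0604  0.0787] 0.65
sleeve_dot top [ 0.7122 -0.061   0.0811] 0.63
sleeve_dot top [ 0.7117 -0.0619  0.08  ] 0.59
sleeve_dot [0.28 0.26 0.21 0.19] mean 0.234
wrench_big_jaw scene [ 0.6099 -0.0553  0.1028] 0.82
wrench_big_jaw scene [ 0.6081 -0.0538  0.1059] 0.62
wrench_big_jaw top [ 0.6049 -0.0523  0.1022] 0.63
[ 0.60763333 -0.0538      0.10363333]
wrench_big_grip scene [ 0.4773 -0.0181  0.1019] 0.66
wrench_big_grip scene [ 0.4736 -0.0157  0.0984] 0.97
[ 0.47545 -0.0169   0.10015]
rest_big_top scene [ 0.4848 -0.2679  0.0319] 0.56
rest_big_top scene [ 0.4848 -0.2688  0.0307] 0.86
rest_big_top top [ 0.4842 -0.2625  0.0294] 0.88
rest_big_top top [ 0.4837 -0.2594  0.0304] 0.73
rest [ 0.484375 -0.26465   0.0306  ]
-0.272227500755135
```

>>> {"name": "move_arm", "arguments": {
  "increments": [
    {"jaw": -1, "dx": 0.024, "dy": -0.0057, "dz": 0, "twist": -0.023},
    {"jaw": -1, "dx": 0, "dy": 0, "dz": 0, "twist": 0},
    {"jaw": -1, "dx": -0.007, "dy": -0.0292, "dz": 0, "twist": 0},
    {"jaw": -1, "dx": -0.007, "dy": -0.0292, "dz": 0, "twist": 0},
    {"jaw": -1, "dx": -0.007, "dy": -0.0292, "dz": 0, "twist": 0},
    {"jaw": -1, "dx": -0.007, "dy": -0.0292, "dz": 0, "twist": 0},
    {"jaw": -1, "dx": -0.007, "dy": -0.0292, "dz": 0, "twist": 0},
    {"jaw": -1, "dx": -0.007, "dy": -0.0292, "dz": 0, "twist": 0},
    {"jaw": -1, "dx": -0.007, "dy": -0.0292, "dz": 0, "twist": 0},
    {"jaw": -1, "dx": -0.007, "dy": -0.0292, "dz": 0, "twist": 0},
    {"jaw": -1, "dx": 0, "dy": 0, "dz": 0, "twist": 0},
    {"jaw": -1, "dx": 0, "dy": 0, "dz": 0, "twist": 0}
  ]
}}

```text
t: 34.93
eef_pos: [0.4498, -0.2571, 0.1472]
ee_rot: [-3.142, -0.001, 2.904]
force: [-0.4, 1.0, -5.0]
width: 0.0175
gripper_force: 60.0
```

>>> {"name": "move_arm", "arguments": {
  "increments": [
    {"jaw": -1, "dx": 0, "dy": 0, "dz": 0, "twist": 0},
    {"jaw": -1, "dx": 0, "dy": 0, "dz": 0, "twist": 0},
    {"jaw": -1, "dx": 0, "dy": 0, "dz": 0, "twist": 0}
  ]
}}

```text
t: 35.18
eef_pos: [0.4503, -0.2549, 0.1477]
ee_rot: [3.142, -0.0, 2.908]
force: [-0.1, -0.7, -4.4]
width: 0.0178
gripper_force: 60.0
```

```bash
python3 - <<'E'
from h import *
s=st(); rel([.4495,-.2557,.0826])
arm.grab_frame("scene");arm.grab_frame("top")
u=np.array([np.cos(-.234),np.sin(-.234)])
q=pin(["scene","top"],"wrench_big_jaw",s["eef_pos"]+[.13,-.03,-.05],n=3).mean(0)
print("jaw along from tcp",(q[:2]-s["eef_pos"][:2])@u)
E
```

```text
t35.18 p [ 0.4503 -0.2549  0.1477] rpy [ 3.1415 -0.      2.9082] q [-0.14  0.25 -0.52 -0.   -0.8  -1.67] F [-0.1 -0.7 -4.4] M [0.07 0.26 0.03] w 0.0178 gf 60.0
tool shift [ 0.0006 -0.001   0.0651]
wrench_big_jaw scene [ 0.5829 -0.2906  0.0996] 0.92
wrench_big_jaw scene [ 0.5817 -0.2898  0.1011] 0.75
wrench_big_jaw top [ 0.5795 -0.2871  0.1015] 0.54
wrench_big_jaw top [ 0.5792 -0.2876  0.0981] 0.53
wrench_big_jaw top [ 0.5813 -0.2893  0.1014] 0.67
jaw along from tcp 0.13492682725697597
```

Lined up, with no slip. I lower onto the rest, slowly at the end.

>>> {"name": "move_arm", "arguments": {
  "increments": [
    {"jaw": -1, "dx": 0.0006, "dy": -0.001, "dz": 0.015, "twist": 0},
    {"jaw": -1, "dx": 0, "dy": 0, "dz": 0.015, "twist": 0},
    {"jaw": -1, "dx": 0, "dy": 0, "dz": 0.015, "twist": 0},
    {"jaw": -1, "dx": 0, "dy": 0, "dz": 0.01, "twist": 0},
    {"jaw": -1, "dx": 0, "dy": 0, "dz": 0.005, "twist": 0},
    {"jaw": -1, "dx": 0, "dy": 0, "dz": 0.003, "twist": 0},
    {"jaw": -1, "dx": 0, "dy": 0, "dz": 0.0012, "twist": 0},
    {"jaw": -1, "dx": 0, "dy": 0, "dz": 0, "twist": 0},
    {"jaw": -1, "dx": 0, "dy": 0, "dz": 0, "twist": 0},
    {"jaw": -1, "dx": 0, "dy": 0, "dz": 0, "twist": 0}
  ]
}}

```text
t: 36.62
eef_pos: [0.4499, -0.2567, 0.0841]
ee_rot: [3.142, 0.001, 2.907]
force: [-0.3, 0.4, -4.2]
width: 0.0177
gripper_force: 60.0
```

```bash
python3 -c "from h import *; st()"
```

```text
t36.62 p [ 0.4499 -0.2567  0.0841] rpy [3.1416e+00 1.3000e-03 2.9070e+00] q [-0.14  0.34 -0.58  0.   -0.65 -1.67] F [-0.3  0.4 -4.2] M [ 0.04  0.24 -0.01] w 0.0177 gf 60.0
```

>>> {"name": "move_arm", "arguments": {
  "increments": [
    {"jaw": -1, "dx": 0, "dy": 0, "dz": 0.001, "twist": 0},
    {"jaw": -1, "dx": 0, "dy": 0, "dz": 0, "twist": 0},
    {"jaw": -1, "dx": 0, "dy": 0, "dz": 0, "twist": 0}
  ]
}}

```text
t: 36.87
eef_pos: [0.4499, -0.2567, 0.0829]
ee_rot: [-3.142, 0.001, 2.907]
force: [0.5, 0.4, -2.5]
width: 0.0174
gripper_force: 60.0
```

```bash
python3 -c "from h import *; st()"
```

```text
t36.87 p [ 0.4499 -0.2567  0.0829] rpy [-3.1416e+00  1.1000e-03  2.9071e+00] q [-0.14  0.34 -0.58  0.   -0.64 -1.67] F [ 0.5  0.4 -2.5] M [0.04 0.   0.02] w 0.0174 gf 60.0
```

Contact is starting, so one touch more, then release and rise.

>>> {"name": "move_arm", "arguments": {
  "increments": [
    {"jaw": -1, "dx": 0, "dy": 0, "dz": 0.0005, "twist": 0},
    {"jaw": -1, "dx": 0, "dy": 0, "dz": 0, "twist": 0},
    {"jaw": -0.4, "dx": 0, "dy": 0, "dz": 0, "twist": 0},
    {"jaw": -0.2, "dx": 0, "dy": 0, "dz": 0, "twist": 0},
    {"jaw": 0.2, "dx": 0, "dy": 0, "dz": 0, "twist": 0},
    {"jaw": 0.4, "dx": 0, "dy": 0, "dz": 0, "twist": 0},
    {"jaw": 0.4, "dx": 0, "dy": 0, "dz": 0, "twist": 0},
    {"jaw": 0.4, "dx": 0, "dy": 0, "dz": 0, "twist": 0}
  ]
}}

```text
t: 37.53
eef_pos: [0.4495, -0.2566, 0.0819]
ee_rot: [-3.142, 0.0, 2.907]
force: [0.4, -0.2, 0.2]
width: 0.052
gripper_force: 0.0
```

>>> {"name": "move_arm", "arguments": {
  "increments": [
    {"jaw": 0.4, "dx": 0, "dy": 0, "dz": -0.015, "twist": 0},
    {"jaw": 0.4, "dx": 0, "dy": 0, "dz": -0.03, "twist": 0},
    {"jaw": 0.4, "dx": 0, "dy": 0, "dz": -0.035, "twist": 0},
    {"jaw": 0.4, "dx": 0, "dy": 0, "dz": -0.035, "twist": 0},
    {"jaw": 0.4, "dx": 0, "dy": 0, "dz": -0.035, "twist": 0},
    {"jaw": 0.4, "dx": 0, "dy": 0, "dz": -0.035, "twist": 0},
    {"jaw": 0.4, "dx": 0, "dy": 0, "dz": 0, "twist": 0},
    {"jaw": 0.4, "dx": 0, "dy": 0, "dz": 0, "twist": 0},
    {"jaw": 0.4, "dx": 0, "dy": 0, "dz": 0, "twist": 0}
  ]
}}

```text
t: 38.28
eef_pos: [0.4491, -0.2564, 0.2667]
ee_rot: [3.141, 0.0, 2.907]
force: [-0.1, 0.4, -0.3]
width: 0.0617
gripper_force: 0.0
```

```bash
python3 - <<'E'
from h import *
st(); dots(4,('scene','top'))
f=arm.grab_frame("scene"); cv2.imwrite("pics/end.png",f[120:320,80:340].repeat(3,0).repeat(3,1))
for n,p in [("wrench_big_jaw",[.58,-.29,.037]),("wrench_big_grip",[.45,-.257,.037]),("rest_big_top",[.484,-.265,.03])]: print(pin(["scene","top","wrist"],n,p,n=2).mean(0))
E
```

```text
t38.28 p [ 0.4491 -0.2564  0.2667] rpy [3.1411e+00 2.0000e-04 2.9066e+00] q [-0.14  0.12 -0.37 -0.   -1.08 -1.67] F [-0.1  0.4 -0.3] M [0.   0.04 0.03] w 0.0617 gf 0.0
nut_dot scene [ 0.6689 -0.0952  0.1212] 0.92
nut_dot scene [ 0.6691 -0.0915  0.1182] 0.71
nut_dot scene [ 0.667  -0.0954  0.1222] 0.86
nut_dot scene [ 0.6704 -0.0921  0.1225] 0.62
nut_dot top [ 0.6699 -0.0882  0.1208] 0.56
nut_dot top [ 0.6736 -0.0917  0.1198] 0.5
nut_dot top [ 0.6699 -0.0902  0.1178] 0.56
nut_dot top [ 0.6707 -0.0902  0.1224] 0.7
nut_dot [-1.81 -1.84 -1.87 -1.78 -1.84 -1.64 -1.82 -1.78] mean -1.798
sleeve_dot scene [ 0.7095 -0.0628  0.0797] 0.95
sleeve_dot scene [ 0.7118 -0.0582  0.0788] 0.84
sleeve_dot scene [ 0.7105 -0.0613  0.0793] 0.76
sleeve_dot scene [ 0.7116 -0.0624  0.08  ] 0.72
sleeve_dot top [ 0.7127 -0.0636  0.0818] 0.57
sleeve_dot top [ 0.7142 -0.0622  0.0809] 0.57
sleeve_dot top [ 0.7168 -0.0623  0.0799] 0.87
sleeve_dot [0.18 0.29 0.21 0.18 0.14 0.17 0.16] mean 0.190
wrench_big_jaw scene [ 0.5851 -0.2896  0.0425] 0.7
wrench_big_jaw scene [ 0.5821 -0.2912  0.041 ] 0.71
wrench_big_jaw top [ 0.5788 -0.2885  0.0386] 0.48
wrench_big_jaw top [ 0.5794 -0.2904  0.0357] 0.63
[ 0.58135  -0.289925  0.03945 ]
wrench_big_grip scene [ 0.4524 -0.2574  0.0373] 0.68
wrench_big_grip scene [ 0.4483 -0.2559  0.0344] 0.85
wrench_big_grip top [ 0.4545 -0.2561  0.0395] 0.53
wrench_big_grip top [ 0.456  -0.2563  0.0414] 0.54
wrench_big_grip wrist [ 0.4495 -0.2589  0.0377] 0.86
wrench_big_grip wrist [ 0.4501 -0.2583  0.0365] 0.81
[ 0.4518  -0.25715  0.0378 ]
rest_big_top scene [ 0.4841 -0.2665  0.0323] 0.82
rest_big_top scene [ 0.4841 -0.2691  0.0337] 0.84
rest_big_top wrist [ 0.4825 -0.2621  0.0324] 0.56
rest_big_top wrist [ 0.484  -0.2622  0.0313] 0.63
[ 0.483675 -0.264975  0.032425]
```

View pics/end.png

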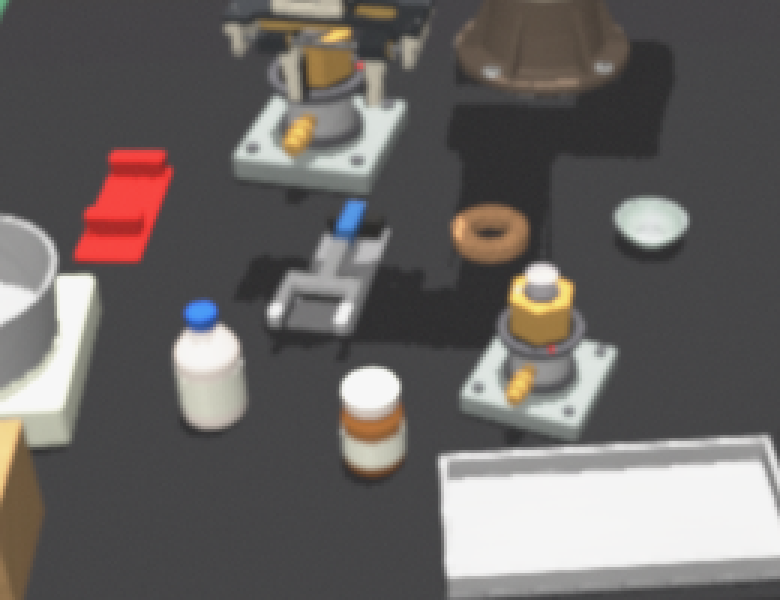

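The picture shows the wrench back along its rest at px (330,270). The nut and the sleeve's red dot (px 551,349) have turned, the gripper is clear, and nothing else has moved.

```bash
python3 -c "from station import arm; print(arm.job_done())"
```

```text
the job is handed in; nothing more can be done
None
```

The job is handed in. The nut was run snug with the gripper, then tightened with the big wrench; the camera dots put it 0.77–0.78 rad past snug at rest, against 0.785 for an eighth turn. To hold that against a spring-back of about 0.1 rad I turned it to roughly 0.87 rad under load. The wrench is back on its rest and the other ware was left alone.

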